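# Stand the washed lapping tool at the air jet and set the metering valve

## Robot

A 7-joint arm with a two-finger parallel gripper is mounted at the origin on a cart in front of the work surface, level with it; the furniture and walls round the work are solid. World frame = base frame: x ahead of the robot, y to its left, z up, the work surface at z = 0. Lengths are in m, angles in rad, forces in N, time in s.
With the tool pointing down it reaches from about 0.425 to 0.825 m from the base axis. Payload 3.6 kg.
Tool frame: the origin (TCP) lies where the fingers leave the gripper's body, on its centre line; the fingertips stand 73 mm ahead of it and the grasp point (between the pads) lies 54 mm ahead of it (env.tip_extent is the distance from the TCP to the fingertips, in m); z points along the fingers, y is the direction in which the jaws open and shut (so a half turn about z gives the same grasp; the last joint's range is limited). The gripper opens to 85 mm and grips with 20 to 120 N. Pads are 22 mm wide; open, the fingers measure 114 mm over their backs; the gripper's body (76 mm by 85 mm) begins 54 mm behind the grasp point. The pads swing forward as they close: fully open they stand 13 mm farther back than shut.
Start: joints at [-1.135, 0.615, -0.013, 1.423, 0.008, 1.103, -0.04], TCP at [0.29, 0.582, 0.304] pointing down, gripper open.
Joint ranges: [-3.12, 3.12], [-0.3, 2.06], [-1.34, 1.32], [0.26, 2.42], [-1.36, 4.5], [0.01, 1.98], [-2.84, 2.84]. Speed limits (rad/s): [2.79, 2.79, 3.14, 3.14, 3.14, 3.14, 3.14].

## Interface

Orientations are given as a 3x3 rotation matrix whose columns are the frame's x, y, z axes.
In Python, from rig import env gives the robot as it stands.
- The arm moves only by the tool play_rows, never from a script. Its argument "increments" is one flat list of numbers, 7 for each row, row after row: the shift along the tool's x, y, z in m, then the turn, a rotation vector about the tool's x, y, z in rad, then the finger opening in m, from 0 to 0.0854. In form: [dx, dy, dz, wx, wy, wz, claw, dx, dy, dz, wx, wy, wz, claw, ...]. A call has 1 to 5 rows; each row shifts and turns the commanded pose from where the row before left it, along the tool's axes as they then stand; what a row does not reach is not made up. A row lasts 1/8 s, in which the tool goes at most 62.5 mm and 10.7 degrees, less where a joint would pass 70% of its speed; a pose out of reach is approached as far as the arm can. A call with a gripper value outside its range is refused whole. The fingers move at their own pace and stop on an object; "force" is the grip in N (left out, the last holds). Time passes only in rows, so rows that do not move let the fingers close. It gives the time, the measured TCP pose, the force and the opening at its end, in the units of the state.
- env.read_state(): the state, without advancing time (a new reading comes with each control period).
- env.camera(name): name is "scene" or "top"; returns a dict with "img" (384x512x3 uint8, blue, green, red), "fx", "fy", "cx", "cy" (pixels), "rvec" (rotation vector, rad) and "tvec" (3), from world to camera coordinates, as OpenCV has them. Camera axes: x right, y down, z forward; pixel columns grow to the right and rows downward; lengths in m; the calibration is good to about 2 mm. A picture is of the moment at which its call begins. There is no depth.
- env.hand_in(): hands the job in, once; it reports no verdict.
The state is a dict: "clock": time; "qpos": joint angles; "dq": joint speeds; "effort": joint torques, N m; "position": TCP position; "tcp_rot": TCP orientation; "contact_force": force on the tool from outside, world axes, zero at the start; "torque": the same for the moment, N m; "grip_width": finger opening in m.
Only numpy, scipy, OpenCV 4.12 (cv2) and the standard library are available. Lean on these libraries where they do the work, as an engineer would, in place of code of your own. Each camera call takes 0.05 s, during which the arm holds its last target.

## Task

The drying station on the tool chest's plywood platform has been knocked: the rubber-footed lapping tool has fallen over and the setting of the air valve is lost. Stand the tool upright on its rubber foot in the middle of the black drying pad and let go of it; then turn the red valve wheel clockwise until it is shut against its stop, pause a moment there, and back it off exactly two full turns anticlockwise. Finish still gripping the wheel's black crank handle, holding it still at the two-turn setting until the air is connected, and leave the other tools where they lie.

Things in the scene. Friction and masses are not known exactly. Their poses are not given: they have to be found in the camera images.
- lapper: Rubber-footed lapping tool, like a small plunger: black rubber foot 72 mm across, 43 mm high, and a round wooden handle 20 to 30 mm thick; 184 mm tall, about 0.4 kg, centre of mass 54 mm up its axis. Origin: centre of the foot's flat underside; z runs up the handle. It starts lying on the board, on the foot's edge and the handle's end, the handle pointing roughly to the robot's left (+y), its end lower.
- station: Drying station fixed on the plywood platform that covers the chest top (its board is 70 mm above the chest top), 112 mm deep, 390 mm long. Origin at the board, z up, y from valve to pad. In its frame, in m: pad centre (0, 0.105), valve stem (0, -0.095), filter-regulator (0, -0.177), 110 mm high; a copper pipe runs from the valve to a brass jet that ends at (0, 0.050), 34 mm up, aimed at the pad.
- pad_centre (a point): Centre of the top face of the black rubber drying pad, 106 mm square, 12 mm above the board, fixed to the station; z up.
- wheel (a joint): Turning of the red valve wheel about its upright stem, in rad: 0 = shut against its stop, growing as it opens, anticlockwise seen from above (two turns = 12.566). It starts 0.4 to 1.1 turns open, stays where it is left, and takes about 0.12 N m (2.5 N at the handle) to turn; hard stops at 0 and 22. The wheel rises 1.5 mm per turn as it opens.
- wheel_centre (a point): Middle of the red valve wheel (124 mm over the rim, three spokes) at the height of the rim's top, on the axis of the stem, about 144 mm above the board.
- handle_mid (a point): Middle of the crank handle's height, about 27 mm above the rim's top: the point to grip. The fingertips may reach up to 24 mm below it before they meet the wheel. It goes round the stem at a radius of 50 mm.
- crank_handle: Black upright crank handle on the rim of the red wheel, 47 mm tall, 22 mm thick in the middle; it revolves freely on its own pin, so it can be gripped from above and led round in a circle without turning the hand. Origin: middle of its lower end; z up along its pin.
- spanner: Steel combination spanner, 170 mm long, lying flat; leave alone. Origin: centre of the underside; y along it.
- extension_bar: Steel extension bar, 151 mm long, 16 mm thick; leave alone. Origin: centre of the underside; y along it.
- blue_screwdriver: Screwdriver with a blue handle, 200 mm long; leave alone. Origin: centre of the underside; y along it.
- punch: Dark steel drift punch, 150 mm long, 11 mm thick; leave alone. Origin: centre of the underside; y along it.
- filter_wrench_cap: Black oil-filter cap wrench, a ring 74 mm across and 22 mm high; leave alone. Origin: centre of its underside.

How it is judged:
By the outcome, as a careful person would: the job done as asked, in the order asked, and still so for the second after the job is handed in, while the arm keeps its last pose, push and grip.
It also fails if it takes over 72 s, if anything falls off the work surface, if the arm or the gripper's body presses on something with over 40 N, if the wrist force passes 120 N, or if a joint passes its speed limit or range.

## Working session

There is one attempt and no reset: what is moved stays moved. The work goes in short steps, Python scripts to look and compute and a tool call to move; the robot and the scene stay as the last step left them, time stands still between calls to the robot, and variables do not carry over. Pictures are saved under pics/ and viewed, and the job is handed in when it is done.

Besides the shell and the picture viewer there is one more tool, called after "Request:" as name(argument=value, ...), one argument or row to a line, values as JSON. play_rows: Moves the arm, as the interface text tells. Its arguments: {"type":"object","properties":{"increments":{"type":"array","items":{"type":"number"}},"force":{"type":"number"}},"required":["increments"]}

```bash
ls; mkdir -p pics
python3 - <<'E'
from rig import env
import cv2
s=env.read_state()
for k in s: print(k,s[k])
print(env.tip_extent)
for n in("scene","top"):
    c=env.camera(n); cv2.imwrite(f"pics/{n}0.png",c["img"]); print(n,{k:c[k] for k in c if k!="img"})
E
```

```text
pics
clock 0.0
qpos [-1.13449534  0.61591644 -0.01265514  1.42491615  0.00808673  1.1034059
 -0.04042569]
dq [0.00019796 0.00036577 0.00066651 0.00034791 0.00147867 0.00162517
 0.00084502]
effort [ 2.37973854e-04 -4.69213665e+01  2.59283837e-01 -1.71030182e+01
  9.95847106e-03  9.78172378e-03  1.84299509e-08]
position [0.28990441 0.58111404 0.30273388]
tcp_rot [[-8.94835243e-01  4.46395063e-01 -1.15544861e-03]
 [ 4.46396559e-01  8.94832222e-01 -2.32519688e-03]
 [-4.02376494e-06 -2.59645640e-03 -9.99996629e-01]]
contact_force [ 0.25720573 -0.17963681  0.59617365]
torque [0.02486746 0.03729275 0.00232725]
grip_width 0.08555295014354801
0.0726
scene {'fx': 463.57499209671226, 'fy': 463.57499209671226, 'cx': 254.3764436665898, 'cy': 188.04866987195237, 'rvec': array([ 2.33406856, -0.62806263,  0.26425797]), 'tvec': array([-0.46698452,  0.27749487,  1.06821881])}
top {'fx': 402.6854004669312, 'fy': 402.6854004669312, 'cx': 247.10081189477066, 'cy': 188.72099001901748, 'rvec': array([ 2.13617331, -2.10480074,  0.16428039]), 'tvec': array([-0.0484733 ,  0.54955858,  1.15312293])}
```

View pics/scene0.png

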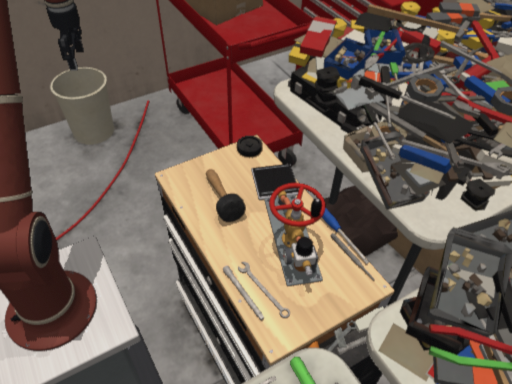

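View pics/top0.png

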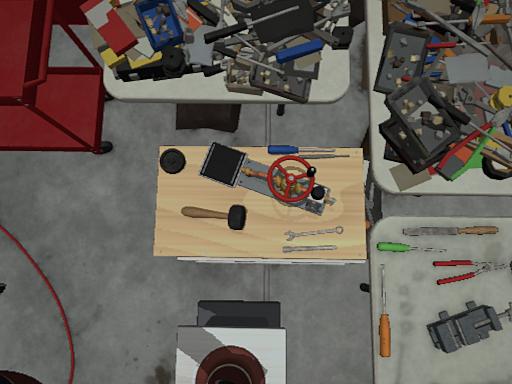

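```bash
cat > h.py <<'E'
import numpy as np, cv2
from rig import env
def P(c):
    R=cv2.Rodrigues(c["rvec"])[0]; return R,np.array(c["tvec"]).ravel()
def ray(c,uv):
    R,t=P(c); d=R.T@np.array([(uv[0]-c["cx"])/c["fx"],(uv[1]-c["cy"])/c["fy"],1.]); return -R.T@t,d
def onz(c,uv,z):
    o,d=ray(c,uv); return o+d*(z-o[2])/d[2]
def tri(c1,u1,c2,u2):
    o1,d1=ray(c1,u1);o2,d2=ray(c2,u2); d1/=np.linalg.norm(d1);d2/=np.linalg.norm(d2)
    s=np.linalg.lstsq(np.c_[d1,-d2],o2-o1,rcond=None)[0]
    a=o1+d1*s[0];b=o2+d2*s[1]; return (a+b)/2,np.linalg.norm(a-b)
def proj(c,p):
    return cv2.projectPoints(np.array(p,float).reshape(-1,3),c["rvec"],c["tvec"],np.array([[c["fx"],0,c["cx"]],[0,c["fy"],c["cy"]],[0,0,1.]]),None)[0].reshape(-1,2)
def crop(c,x0,y0,w,h,k,name):
    cv2.imwrite(f"pics/{name}.png",cv2.resize(c["img"][y0:y0+h,x0:x0+w],None,fx=k,fy=k,interpolation=cv2.INTER_CUBIC))
E
python3 - <<'E'
from h import *
c=env.camera("top"); crop(c,150,135,130,130,4.5,"t1a");crop(c,250,135,130,130,4.5,"t1b")
c=env.camera("scene"); crop(c,150,130,190,170,4,"s1")
for n in("scene","top"): print(ray(env.camera(n),(0,0))[0])
E
```

```text
[ 0.12799443 -0.67455909  0.98222035]
[ 0.34128489 -0.06637026  1.23011235]
```

View pics/t1a.png

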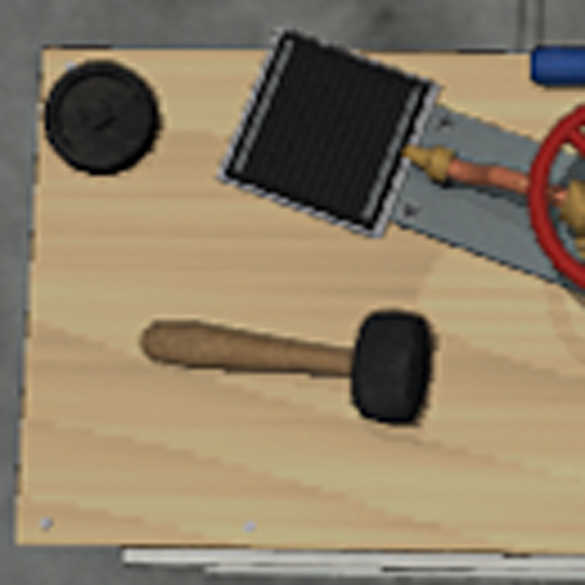

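View pics/t1b.png

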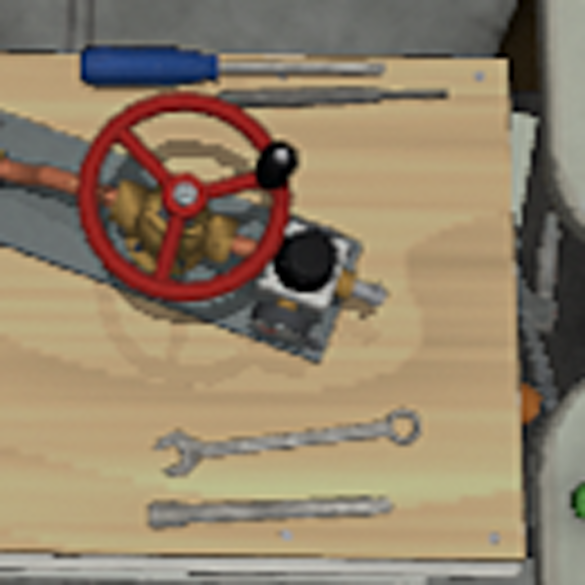

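View pics/s1.png

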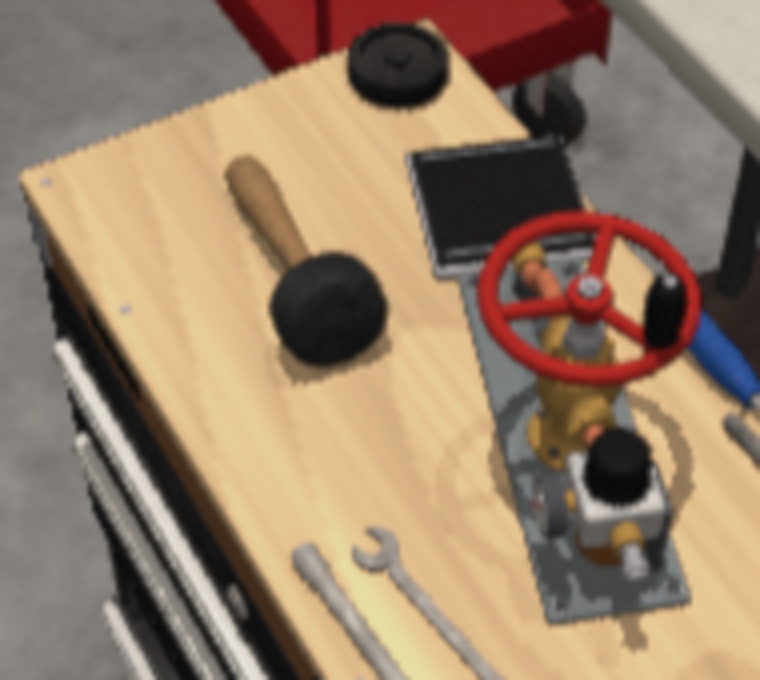

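Run:
```python
from h import *
t=env.camera("top");s=env.camera("scene")
T=lambda u,v,x0=150:(u/4.5+x0-.4,v/4.5+135-.4)
S=lambda u,v:(u/4+150-.4,v/4+130-.4)
np.set_printoptions(precision=4,suppress=True)
for n,a,b in [("cornFL",T(40,47),S(428,20)),("cornNL",T(17,545),S(22,178)),("screw1",T(46,523),S(45,183)),("screw2",T(249,526),S(125,310)),("hub",T(186,193,250),S(590,288)),("handletop",T(284,157,250),S(669,283)),
 ("padFL",T(285,30),S(563,138)),("padNL",T(222,178),S(412,155)),("padNR",T(380,236),S(442,276)),("wr",T(319,362,250),S(549,621)),("wr2",T(361,240,250),S(690,602))]:
    print(n,*tri(t,a,s,b))
```

```text
cornFL [0.6796 0.2275 0.0644] 0.004658209038540754
cornNL [0.3518 0.2238 0.0645] 0.006834677554186359
screw1 [0.364  0.2053 0.0702] 0.0028776896160498584
screw2 [0.3645 0.0761 0.069 ] 0.003384728600892832
hub [ 0.5525 -0.1566  0.2166] 0.0029991434408769588
handletop [ 0.5635 -0.2058  0.2637] 0.0030975599198161913
padFL [0.6898 0.062  0.0769] 0.005653975550775056
padNL [0.5898 0.0999 0.0767] 0.006595569717711274
padNR [ 0.5525 -0.0037  0.0744] 0.005374126997982135
wr [ 0.4731 -0.2535  0.076 ] 0.0038516377666192275
wr2 [ 0.5518 -0.2818  0.0722] 0.0008337530253714878
```

Run:
```python
from h import *
np.set_printoptions(precision=4,suppress=True)
t=env.camera("top");s=env.camera("scene")
def comps(c,mask,minA=60):
    n,l,st,ce=cv2.connectedComponentsWithStats(mask.astype(np.uint8)); 
    return [(st[i],ce[i],l==i) for i in range(1,n) if st[i][4]>minA]
for nm,c,(x0,y0,x1,y1) in (("top",t,(155,135,370,260)),("scene",s,(150,130,390,340))):
    im=c["img"].astype(int); b,g,r=im[...,0],im[...,1],im[...,2]
    roi=np.zeros(b.shape,bool); roi[y0:y1,x0:x1]=1
    red=(r>100)&(g<60)&(b<60)&roi
    black=(im.max(-1)<55)&roi
    for lab,m in(("red",red),("black",black)):
        for st,ce,mm in comps(c,m):
            cnt=max(cv2.findContours(mm.astype(np.uint8),cv2.RETR_EXTERNAL,cv2.CHAIN_APPROX_NONE)[0],key=len)
            print(nm,lab,st,ce,"rect",cv2.minAreaRect(cnt), "ell",cv2.fitEllipse(cnt) if lab=="red" else "")
```

```text
top red [267 156  48  46 626] [288.7093 179.4569] rect ((289.9664611816406, 178.5128936767578), (45.87751770019531, 45.231361389160156), 68.96248626708984) ell ((289.6278381347656, 178.31057739257812), (42.37506103515625, 43.800662994384766), 104.1517562866211)
top black [360 135  10  26 182] [365.7967 147.0659] rect ((364.5, 147.5), (25.0, 9.0), 90.0) ell 
top black [ 200  142   45   44 1096] [222.083  163.4288] rect ((222.2694549560547, 163.52145385742188), (35.364402770996094, 35.36439895629883), 21.25050163269043) ell 
top black [160 149  25  25 490] [172.098 160.951] rect ((172.0, 161.0), (24.0, 24.0), 90.0) ell 
top black [365 163   5  37 105] [367.5524 183.381 ] rect ((367.0, 181.0), (36.0, 4.0), 90.0) ell 
top black [307 167   9  10  63] [310.5556 171.8095] rect ((311.0, 171.5), (9.0, 8.0), 90.0) ell 
top black [311 186  14  14 151] [317.543 192.596] rect ((317.5, 192.5), (13.0, 13.0), 90.0) ell 
top black [228 205  18  25 372] [236.5726 216.7043] rect ((236.5, 217.0), (24.0, 17.0), 90.0) ell 
scene red [212 130  17  17 178] [222.2135 135.9213] rect ((220.0, 138.0), (16.0, 16
[... 1623 characters left out ...]
78, 10.381595611572266), 58.570438385009766) ell 
scene black [311 200  10  17 134] [315.5448 208.4104] rect ((315.6600036621094, 208.37997436523438), (8.7681245803833, 16.12203598022461), 8.13010311126709) ell 
scene black [168 231  64 109 169] [199.5266 285.6331] rect ((199.2164764404297, 285.1666259765625), (125.0313491821289, 2.2842864990234375), 59.56027603149414) ell 
scene black [296 237  17  19 244] [304.0082 246.3689] rect ((304.076904296875, 246.1154022216797), (15.49317455291748, 18.238800048828125), 11.309932708740234) ell 
scene black [173 254  49  86 551] [196.1252 300.6987] rect ((193.97938537597656, 298.18359375), (97.61507415771484, 7.689496994018555), 60.86570739746094) ell
```

Run:
```python
from h import *
np.set_printoptions(precision=4,suppress=True)
t=env.camera("top");s=env.camera("scene")
print("pad",onz(t,(222.27,163.5),.082), "scene onz",[onz(s,u,.082) for u in [(275.3,173)]])
print("hub top",onz(t,(290.6,178),.214), "scene", onz(s,(297.1,201.8),.214), "ell", onz(t,(289.63,178.3),.214),onz(s,(296.9,203.5),.214))
print("handle top",onz(t,(312.5,169.5),.262),onz(s,(316.9,200.3),.262))
print("cap",onz(t,(172.1,161),.092),onz(s,(249,145.),.085))
print("regtop",onz(t,(317.5,192.5),.18),onz(s,(304,241),.18))
# pad corners black at .082
m=(t["img"].max(-1)<55).astype(np.uint8); m[:, :198]=0;m[:,246:]=0;m[:140]=0;m[188:]=0
cn=max(cv2.findContours(m,0,1)[0],key=len); bx=cv2.boxPoints(cv2.minAreaRect(cn)); print(bx); print([onz(t,p,.082) for p in bx])
# lapper
im=t["img"].astype(int)
T=lambda u,v,x0=150:(u/4.5+x0-.4,v/4.5+135-.4)
for nm,p,z in (("end",T(143,342),.083),("hfoot",T(353,361),.10),("foot l",T(354,365),.1),("foot r",T(434,370),.1),("foot top",T(395,310),.1),("foot bot",T(393,425),.1)): print(nm,onz(t,p,z))
```

```text
pad [0.6183 0.033  0.082 ] scene onz [array([0.6349, 0.0487, 0.082 ])]
hub top [ 0.5503 -0.1553  0.214 ] scene [ 0.5551 -0.1557  0.214 ] ell [ 0.5495 -0.1528  0.214 ] [ 0.552  -0.1596  0.214 ]
handle top [ 0.5624 -0.2048  0.262 ] [ 0.5663 -0.205   0.262 ]
cap [0.6216 0.1788 0.092 ] [0.6274 0.1786 0.085 ]
regtop [ 0.5192 -0.229   0.18  ] [ 0.525  -0.2316  0.18  ]
[[199.3807 173.5925]
 [212.1984 140.6327]
 [245.1582 153.4504]
 [232.3405 186.4102]]
[array([0.5872, 0.0991, 0.082 ]), array([0.6875, 0.0647, 0.082 ]), array([ 0.6495, -0.0336,  0.082 ]), array([0.5504, 0.0018, 0.082 ])]
end [0.4777 0.1468 0.083 ]
hfoot [0.4655 0.011  0.1   ]
foot l [0.463  0.0104 0.1   ]
foot r [ 0.4606 -0.0398  0.1   ]
foot top [ 0.4981 -0.0146  0.1   ]
foot bot [ 0.4259 -0.0149  0.1   ]
```

```bash
cat >> h.py <<'E'
from scipy.spatial.transform import Rotation as Ro, Slerp
np.set_printoptions(precision=4,suppress=True)
def st(): 
    s=env.read_state(); return s
def plan(p1,R1,n,claw,p0=None,R0=None,show=True):
    s=st(); p0=np.array(s["position"]) if p0 is None else np.array(p0); R0=np.array(s["tcp_rot"]) if R0 is None else R0
    sl=Slerp([0,1],Ro.from_matrix([R0,R1])); rows=[]; p=p0.copy(); R=R0.copy()
    for i in range(1,n+1):
        q=p0+(np.array(p1)-p0)*i/n; Q=sl(i/n).as_matrix()
        d=np.round(R.T@(q-p),4); w=np.round(Ro.from_matrix(R.T@Q).as_rotvec(),3)
        rows.append([*d,*w,claw]); p=p+R@d; R=R@Ro.from_rotvec(w).as_matrix()
    for i in range(0,n,5): print("[",", ".join(f"{v:.5g}" for r in rows[i:i+5] for v in r),"]")
    return p,R
def rotm(y,z):
    y=np.array(y,float);z=np.array(z,float);z/=np.linalg.norm(z);y-=z*(y@z);y/=np.linalg.norm(y);return np.c_[np.cross(y,z),y,z]
d=np.array([.097,.995,0]); YJ=np.array([.995,-.097,0])
def lean(deg): 
    a=np.radians(deg); return rotm(YJ,-np.sin(a)*d-np.cos(a)*np.array([0,0,1]))
E
python3 - <<'E'
from h import *
plan([.476,.12,.22],lean(40),12,.085)
E
```

```text
[ -0.031, -0.0275, 0.007, 0.035, -0.051, 0.096, 0.085, -0.0331, -0.0241, 0.0095, 0.035, -0.051, 0.096, 0.085, -0.0347, -0.0205, 0.0121, 0.035, -0.051, 0.096, 0.085, -0.0358, -0.0167, 0.0145, 0.035, -0.05, 0.096, 0.085, -0.0364, -0.0126, 0.0168, 0.035, -0.051, 0.097, 0.085 ]
[ -0.0365, -0.0085, 0.019, 0.035, -0.051, 0.096, 0.085, -0.0362, -0.0043, 0.0212, 0.035, -0.051, 0.096, 0.085, -0.0351, -0, 0.023, 0.035, -0.051, 0.096, 0.085, -0.0338, 0.0041, 0.0247, 0.035, -0.051, 0.096, 0.085, -0.0319, 0.0081, 0.0262, 0.035, -0.05, 0.096, 0.085 ]
[ -0.0296, 0.012, 0.0273, 0.035, -0.051, 0.096, 0.085, -0.0268, 0.0157, 0.0284, 0.035, -0.051, 0.096, 0.085 ]
```

Request:
play_rows(
  increments=[-0.031,-0.0275,0.007,0.035,-0.051,0.096,0.085,-0.0331,-0.0241,0.0095,0.035,-0.051,0.096,0.085,-0.0347,-0.0205,0.0121,0.035,-0.051,0.096,0.085,-0.0358,-0.0167,0.0145,0.035,-0.05,0.096,0.085,-0.0364,-0.0126,0.0168,0.035,-0.051,0.097,0.085],
  force=60,
)

```text
clock: 1.23
position: [0.3679, 0.3883, 0.269]
tcp_rot: [[-0.57, 0.818, 0.079], [0.772, 0.566, -0.291], [-0.283, -0.105, -0.953]]
contact_force: [0.4, 0.4, -0.3]
grip_width: 0.085
```

Request:
play_rows(
  increments=[-0.0365,-0.0085,0.019,0.035,-0.051,0.096,0.085,-0.0362,-0.0043,0.0212,0.035,-0.051,0.096,0.085,-0.0351,0,0.023,0.035,-0.051,0.096,0.085,-0.0338,0.0041,0.0247,0.035,-0.051,0.096,0.085,-0.0319,0.0081,0.0262,0.035,-0.05,0.096,0.085],
)

```text
clock: 1.85
position: [0.4455, 0.1963, 0.2339]
tcp_rot: [[-0.112, 0.994, 0.006], [0.824, 0.096, -0.559], [-0.556, -0.058, -0.829]]
contact_force: [0.2, -0.2, 0.5]
grip_width: 0.0848
```

Request:
play_rows(
  increments=[-0.0296,0.012,0.0273,0.035,-0.051,0.096,0.085,-0.0268,0.0157,0.0284,0.035,-0.051,0.096,0.085,0,0,0,0,0,0,0.085],
)

```text
clock: 2.22
position: [0.4766, 0.1171, 0.2198]
tcp_rot: [[0.078, 0.995, -0.066], [0.76, -0.102, -0.642], [-0.645, 0.0, -0.764]]
contact_force: [0.1, -0.2, -0.6]
grip_width: 0.085
```

Run:
```python
from h import *
s=st();print(s["position"],s["tcp_rot"],s["qpos"],s["contact_force"]);print(lean(40))
t=env.camera("top");crop(t,150,135,170,130,4.5,"t2");c=env.camera("scene");crop(c,150,50,190,190,3,"s2")
p=s["position"]+np.array(s["tcp_rot"])@[0,0,.0726]
print("tipproj",proj(t,[s["position"],p]),proj(c,[s["position"],p]))
```

```text
[0.4766 0.1171 0.2198] [[ 0.0783  0.9948 -0.0658]
 [ 0.7601 -0.1023 -0.6417]
 [-0.6451  0.0002 -0.7641]] [-0.903   0.7243  0.5963  1.8508  0.2741  1.0208 -0.6541] [ 0.0808 -0.1567 -0.5998]
[[ 0.0743  0.9953 -0.0624]
 [ 0.7625 -0.097  -0.6396]
 [-0.6427 -0.     -0.7661]]
tipproj [[183.3366 204.6708]
 [204.2823 209.4978]] [[208.7871 139.3123]
 [216.7736 167.5872]]
```

View pics/t2.png

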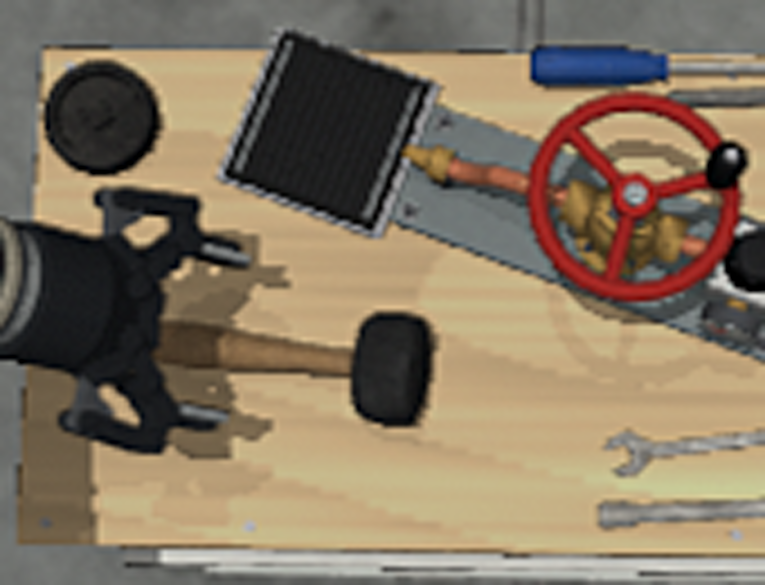

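View pics/s2.png

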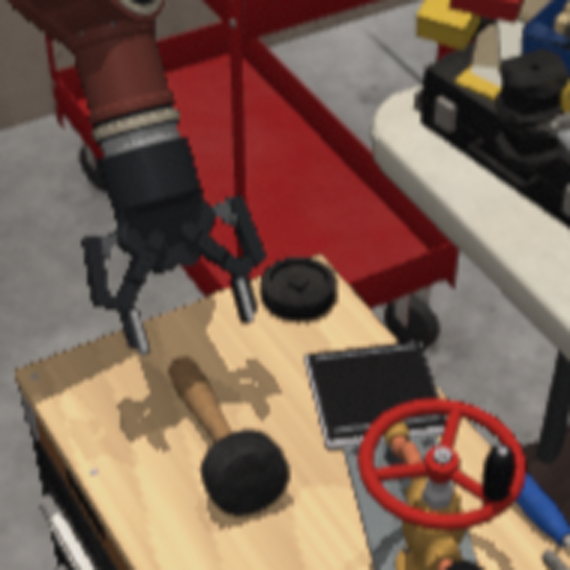

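Run:
```python
from h import *
plan(np.array([.4725,.0623,.094])-.05*lean(40)[:,2],lean(40),4,.085)
```

```text
[ 0.009, 0.0005, 0.021, 0, -0, 0, 0.085, 0.009, 0.0006, 0.0209, 0, -0.001, 0.001, 0.085, 0.009, 0.0005, 0.021, 0, 0, -0, 0.085, 0.009, 0.0005, 0.021, 0, -0, 0, 0.085 ]
```

Request:
play_rows(
  increments=[0.009,0.0005,0.021,0,0,0,0.085,0.009,0.0005,0.021,0,0,0,0.085,0.009,0.0005,0.021,0,0,0,0.085,0.009,0.0005,0.021,0,0,0,0.085,0,0,0,0,0,0,0.085],
)

```text
clock: 2.95
position: [0.4745, 0.0948, 0.1316]
tcp_rot: [[0.07, 0.996, -0.063], [0.763, -0.095, -0.639], [-0.643, -0.003, -0.766]]
contact_force: [-0.4, 0.9, 1.0]
grip_width: 0.0851
```

Run:
```python
from h import *
s=st();print(s["position"],s["contact_force"])
t=env.camera("top");crop(t,150,155,170,110,4.5,"t3");c=env.camera("scene");crop(c,150,50,190,190,3,"s3")
```

```text
[0.4745 0.0948 0.1316] [-0.4147  0.8606  0.999 ]
```

View pics/t3.png

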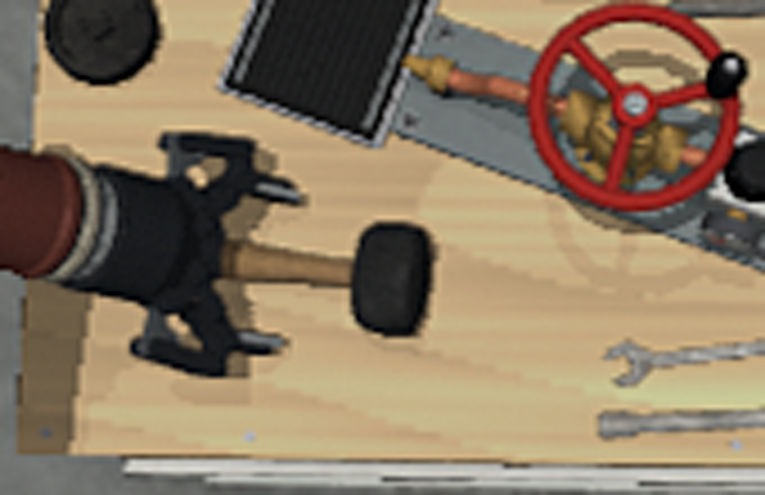

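View pics/s3.png

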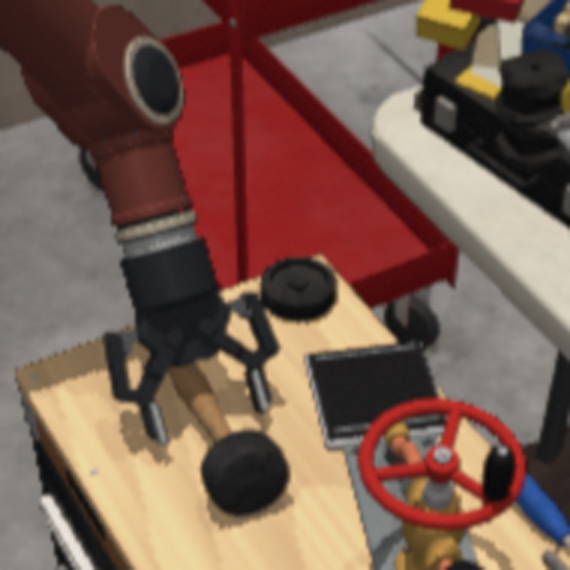

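Request:
play_rows(
  increments=[0,0,0,0,0,0,0.04,0,0,0,0,0,0,0,0,0,0,0,0,0,0,0,0,0,0,0,0,0,0,0,0,0,0,0,0],
  force=80,
)

```text
clock: 3.68
position: [0.4756, 0.0938, 0.1328]
tcp_rot: [[0.074, 0.995, -0.062], [0.763, -0.097, -0.639], [-0.642, 0.0, -0.766]]
contact_force: [-0.8, 2.1, 4.8]
grip_width: 0.0228
```

Run:
```python
from h import *
s=st();print(s["position"],s["contact_force"],s["grip_width"],s["qpos"])
t=env.camera("top");crop(t,150,155,170,110,4.5,"t4");c=env.camera("scene");crop(c,150,50,190,190,3,"s4")
```

```text
[0.4756 0.0938 0.1328] [-0.7846  2.0704  4.7903] 0.02277987093980251 [-0.8497  0.8577  0.5674  1.93    0.2643  0.8063 -0.6943]
```

View pics/t4.png

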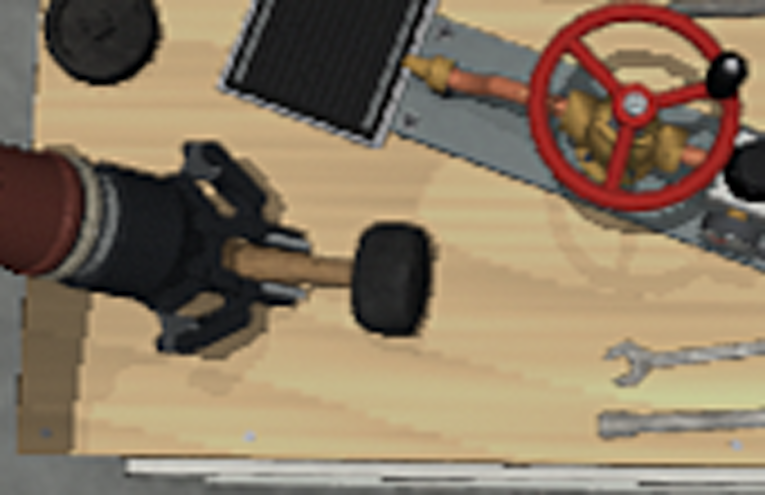

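```bash
cat >> h.py <<'E'
def upR(az,b=8.5,R0=lean(40)):
    hb=np.radians(b); h=d*np.cos(hb)-np.array([0,0,np.sin(hb)]); ang=np.arccos(R0[:,2]@h) # angle between approach and handle-up
    a=np.radians(az); u=np.array([np.cos(a),np.sin(a),0])
    return rotm([u[1],-u[0],0], u*np.sin(ang)+np.array([0,0,np.cos(ang)]))
E
python3 - <<'E'
from h import *
R1=upR(20); print(R1, R1@(lean(40).T@(d*np.cos(.148)-np.array([0,0,np.sin(.148)]))))
s=st(); p=s["position"]
p,R=plan(p+[0,0,.10],lean(40),3,0); print()
plan(np.array([.52,.03,.27])-.05*R1[:,2],R1,14,0,p,R)
E
```

```text
[[ 0.4907  0.342   0.8014]
 [ 0.1786 -0.9397  0.2917]
 [ 0.8528 -0.     -0.5222]] [-0.0005 -0.0002  0.9997]
[ -0.0214, 0, -0.0255, 0, -0, 0, 0, -0.0214, 0, -0.0256, 0, -0, 0, 0, -0.0214, 0, -0.0255, 0, -0, 0, 0 ]

[ -0.0072, 0.0008, 0.0001, -0.015, 0.108, 0.089, 0, -0.007, 0.0015, -0.0006, -0.014, 0.108, 0.089, 0, -0.0067, 0.0021, -0.0014, -0.014, 0.109, 0.089, 0, -0.0064, 0.0028, -0.0021, -0.015, 0.108, 0.089, 0, -0.0058, 0.0033, -0.0026, -0.014, 0.108, 0.089, 0 ]
[ -0.0052, 0.0038, -0.0033, -0.015, 0.108, 0.088, 0, -0.0045, 0.0043, -0.0036, -0.014, 0.109, 0.089, 0, -0.0036, 0.0047, -0.0041, -0.015, 0.108, 0.089, 0, -0.0028, 0.0051, -0.0043, -0.015, 0.108, 0.089, 0, -0.0018, 0.0053, -0.0045, -0.014, 0.108, 0.089, 0 ]
[ -0.0008, 0.0056, -0.0046, -0.015, 0.109, 0.089, 0, 0.0002, 0.0056, -0.0045, -0.014, 0.108, 0.089, 0, 0.0011, 0.0056, -0.0043, -0.015, 0.108, 0.089, 0, 0.0021, 0.0055, -0.0041, -0.014, 0.108, 0.089, 0 ]
```

Request:
play_rows(
  increments=[-0.0214,0,-0.0255,0,0,0,0,-0.0214,0,-0.0255,0,0,0,0,-0.0214,0,-0.0255,0,0,0,0,0,0,0,0,0,0,0],
)

```text
clock: 4.28
position: [0.476, 0.0937, 0.233]
tcp_rot: [[0.077, 0.995, -0.06], [0.765, -0.097, -0.637], [-0.64, 0.003, -0.769]]
contact_force: [0.1, -0.1, -3.7]
grip_width: 0.0227
```

Request:
play_rows(
  increments=[-0.0072,0.0008,0,-0.015,0.108,0.089,0,-0.007,0.0015,-0.0006,-0.014,0.108,0.089,0,-0.0067,0.0021,-0.0014,-0.014,0.109,0.089,0,-0.0064,0.0028,-0.0021,-0.015,0.108,0.089,0,-0.0058,0.0033,-0.0026,-0.014,0.108,0.089,0],
)

```text
clock: 4.9
position: [0.4755, 0.0653, 0.253]
tcp_rot: [[0.48, 0.863, 0.16], [0.872, -0.448, -0.197], [-0.098, 0.234, -0.967]]
contact_force: [-0.5, -0.2, -4.6]
grip_width: 0.0227
```

Run:
```python
from h import *
s=st();print(s["position"],s["contact_force"],s["grip_width"],s["qpos"])
t=env.camera("top");crop(t,150,125,170,130,4.5,"t5");c=env.camera("scene");crop(c,120,20,220,220,2.7,"s5")
```

```text
[0.4755 0.0653 0.253 ] [-0.4897 -0.2347 -4.6238] 0.022700940736758938 [-0.6895  0.4397  0.5521  2.0581  0.0021  0.58   -0.6876]
```

View pics/s5.png

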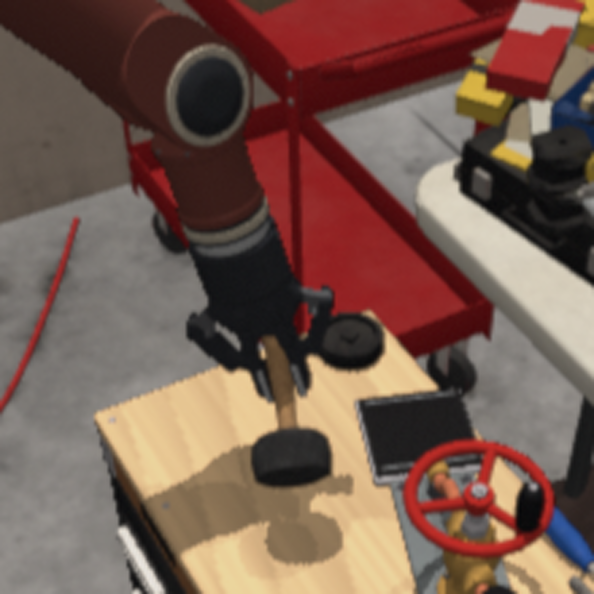

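Run:
```python
from h import *
R1=upR(20)
plan(np.array([.615,.03,.27])-.05*R1[:,2],R1,10,0)
```

```text
[ 0.0003, 0.0118, -0.0016, -0.013, 0.098, 0.079, 0, 0.0014, 0.0117, -0.0013, -0.013, 0.098, 0.08, 0, 0.0024, 0.0115, -0.001, -0.013, 0.098, 0.079, 0, 0.0034, 0.0114, -0.0005, -0.013, 0.098, 0.079, 0, 0.0043, 0.0111, -0.0001, -0.013, 0.098, 0.08, 0 ]
[ 0.0051, 0.0106, 0.0006, -0.013, 0.098, 0.079, 0, 0.0059, 0.0103, 0.0013, -0.013, 0.098, 0.08, 0, 0.0065, 0.0097, 0.0019, -0.013, 0.098, 0.079, 0, 0.0071, 0.0091, 0.0028, -0.013, 0.099, 0.079, 0, 0.0074, 0.0085, 0.0036, -0.013, 0.098, 0.08, 0 ]
```

Request:
play_rows(
  increments=[0.0003,0.0118,-0.0016,-0.013,0.098,0.079,0,0.0014,0.0117,-0.0013,-0.013,0.098,0.08,0,0.0024,0.0115,-0.001,-0.013,0.098,0.079,0,0.0034,0.0114,-0.0005,-0.013,0.098,0.079,0,0.0043,0.0111,-0.0001,-0.013,0.098,0.08,0],
)

```text
clock: 5.62
position: [0.5263, 0.0434, 0.2736]
tcp_rot: [[0.617, 0.62, 0.485], [0.641, -0.753, 0.148], [0.457, 0.219, -0.862]]
contact_force: [-0.4, 1.4, -5.9]
grip_width: 0.0228
```

Run:
```python
from h import *
s=st();print(s["position"],s["contact_force"],s["grip_width"],s["qpos"])
t=env.camera("top");crop(t,150,125,170,130,4.5,"t6");c=env.camera("scene");crop(c,120,20,220,220,2.7,"s6")
```

```text
[0.5263 0.0434 0.2736] [-0.3892  1.3622 -5.8885] 0.022751009515780272 [-0.0227  0.3516 -0.068   2.1441 -0.5992  0.1524 -0.3361]
```

View pics/s6.png

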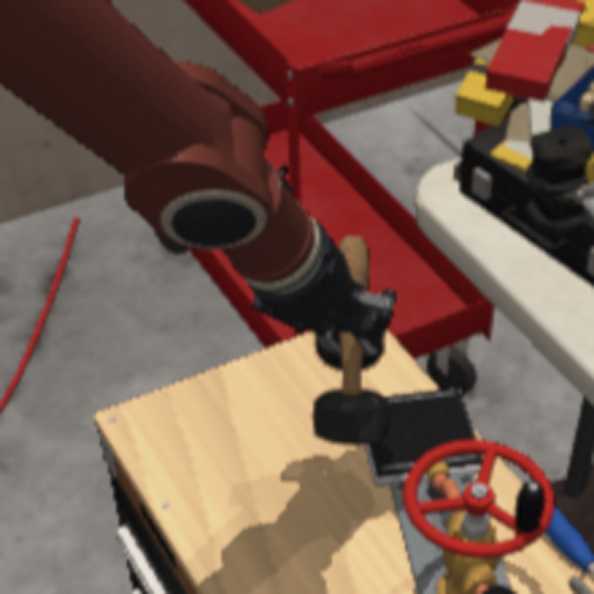

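View pics/t6.png

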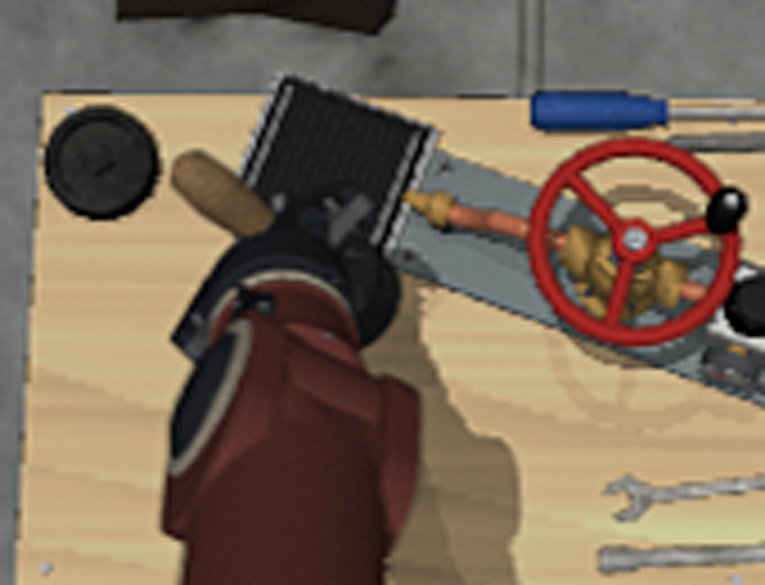

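Run:
```python
from h import *
s=st();R=np.array(s["tcp_rot"]); h=d*np.cos(.148)-np.array([0,0,np.sin(.148)]); hb=lean(40).T@h
print(R@hb, np.degrees(np.arccos((R@hb)[2])))
R1=upR(45)
plan(np.array([.615,.03,.27])-.05*R1[:,2],R1,8,0)
```

```text
[0.2771 0.467  0.8394] 32.92271424368725
[ 0.0028, 0.0087, 0.0005, 0.029, 0.068, 0.009, 0, 0.0028, 0.0087, 0.0003, 0.03, 0.068, 0.01, 0, 0.0029, 0.0087, 0.0004, 0.029, 0.068, 0.009, 0, 0.0029, 0.0087, 0.0002, 0.03, 0.068, 0.01, 0, 0.003, 0.0087, 0.0002, 0.029, 0.068, 0.009, 0 ]
[ 0.0031, 0.0086, 0.0002, 0.03, 0.068, 0.01, 0, 0.0031, 0.0086, 0.0001, 0.029, 0.068, 0.009, 0, 0.0032, 0.0086, 0.0001, 0.03, 0.068, 0.01, 0 ]
```

Request:
play_rows(
  increments=[0.0028,0.0087,0.0005,0.029,0.068,0.009,0,0.0028,0.0087,0.0003,0.03,0.068,0.01,0,0.0029,0.0087,0.0004,0.029,0.068,0.009,0,0.0029,0.0087,0.0002,0.03,0.068,0.01,0],
)

```text
clock: 6.22
position: [0.556, 0.0244, 0.2854]
tcp_rot: [[0.495, 0.663, 0.561], [0.539, -0.741, 0.4], [0.681, 0.104, -0.725]]
contact_force: [-0.7, 1.3, -5.7]
grip_width: 0.0224
```

Run:
```python
from h import *
s=st();R=np.array(s["tcp_rot"]); h=d*np.cos(.148)-np.array([0,0,np.sin(.148)]); hb=lean(40).T@h
print(s["qpos"],s["position"],R@hb, np.degrees(np.arccos((R@hb)[2])))
R1=upR(45)
plan(np.array([.615,.03,.27])-.05*R1[:,2],R1,5,0)
```

```text
[ 0.7224  0.5439 -0.8876  2.11   -0.7532  0.0424 -0.0058] [0.556  0.0244 0.2854] [0.1293 0.2506 0.9591] 16.437631674185983
[ 0.0017, 0.0077, -0.0003, 0.022, 0.054, 0.009, 0, 0.0017, 0.0077, -0.0003, 0.022, 0.054, 0.01, 0, 0.0019, 0.0076, -0.0005, 0.021, 0.054, 0.009, 0, 0.0019, 0.0076, -0.0005, 0.022, 0.054, 0.009, 0, 0.0021, 0.0076, -0.0005, 0.022, 0.054, 0.009, 0 ]
```

Request:
play_rows(
  increments=[0.0017,0.0077,-0.0003,0.022,0.054,0.009,0,0.0017,0.0077,-0.0003,0.022,0.054,0.01,0],
)

```text
clock: 6.48
position: [0.5677, 0.0142, 0.2889]
tcp_rot: [[0.447, 0.679, 0.582], [0.478, -0.732, 0.487], [0.756, 0.06, -0.652]]
contact_force: [0.4, 1.1, -4.3]
grip_width: 0.0224
```

Run:
```python
from h import *
s=st();R=np.array(s["tcp_rot"]); h=d*np.cos(.148)-np.array([0,0,np.sin(.148)]); hb=lean(40).T@h
print(s["qpos"],s["position"],R@hb, np.degrees(np.arccos((R@hb)[2])))
t=env.camera("top");crop(t,150,125,170,130,4.5,"t7");c=env.camera("scene");crop(c,120,20,220,220,2.7,"s7")
```

```text
[ 0.8677  0.6648 -1.0637  2.0913 -0.7526  0.0198  0.0687] [0.5677 0.0142 0.2889] [0.0773 0.1528 0.985 ] 9.952477082153472
```

View pics/s7.png

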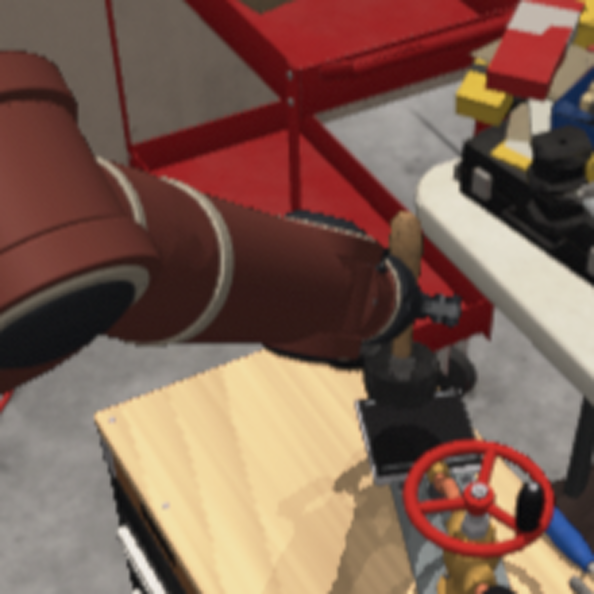

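View pics/t7.png

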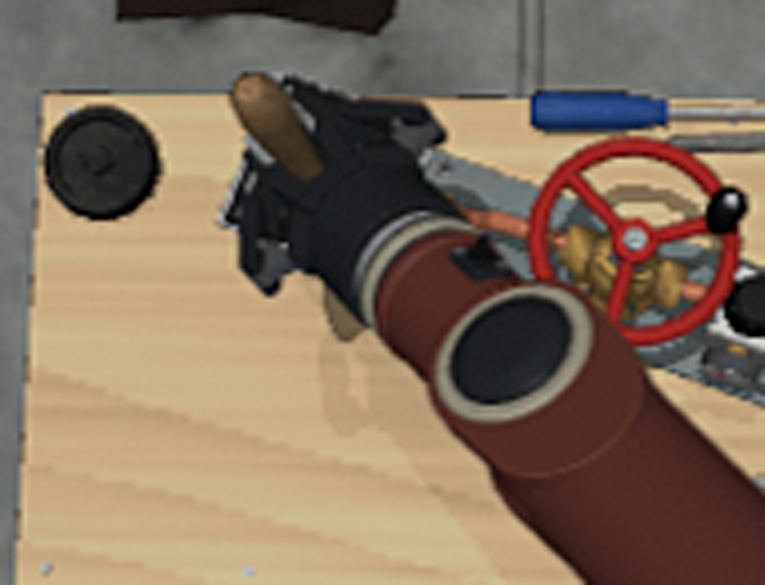

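Run:
```python
from h import *
s=st();R=np.array(s["tcp_rot"]);p=np.array(s["position"]); h=d*np.cos(.148)-np.array([0,0,np.sin(.148)]); hb=lean(40).T@h; a=R@hb
g=p+.05*R[:,2]; print(g)
t=env.camera("top");c=env.camera("scene")
pts=[g-.1*a,g-.057*a,g,g+.084*a]
print((proj(c,pts)-[120,20])*2.7);print((proj(t,pts)-[150,125])*4.5)
print((proj(c,[.621,.033,.082])-[120,20])*2.7,(proj(t,[.621,.033,.082])-[150,125])*4.5)
R1=upR(45)
print(R1)
plan(np.array([.621+.006,.033+.012,.225])-.05*R1[:,2],R1,5,0)
```

```text
[0.5977 0.036  0.2553]
[[398.2414 392.8503]
 [399.3569 354.2737]
 [400.9169 300.3266]
 [403.4027 214.366 ]]
[[334.1514 190.1826]
 [317.7291 167.9365]
 [293.9    135.6573]
 [253.6939  81.1931]]
[[415.8625 427.8363]] [[325.2628 169.2241]]
[[ 0.3693  0.7071  0.603 ]
 [ 0.3693 -0.7071  0.603 ]
 [ 0.8528 -0.     -0.5222]]
[ -0.0032, 0.0034, 0.0085, 0.014, 0.033, 0.005, 0, -0.0034, 0.0036, 0.0083, 0.013, 0.032, 0.006, 0, -0.0037, 0.0036, 0.0082, 0.014, 0.033, 0.005, 0, -0.0039, 0.0039, 0.008, 0.013, 0.033, 0.005, 0, -0.0041, 0.0039, 0.0078, 0.014, 0.033, 0.005, 0 ]
```

Request:
play_rows(
  increments=[-0.0032,0.0034,0.0085,0.014,0.033,0.005,0,-0.0034,0.0036,0.0083,0.013,0.032,0.006,0,-0.0037,0.0036,0.0082,0.014,0.033,0.005,0,-0.0039,0.0039,0.008,0.013,0.033,0.005,0,-0.0041,0.0039,0.0078,0.014,0.033,0.005,0],
)

```text
clock: 7.3
position: [0.6047, 0.006, 0.2627]
tcp_rot: [[0.37, 0.722, 0.585], [0.385, -0.692, 0.611], [0.846, -0.0, -0.533]]
contact_force: [0.4, -0.4, -4.7]
grip_width: 0.0228
```

```bash
cat >> h.py <<'E'
def lap():
    s=st();R=np.array(s["tcp_rot"]);p=np.array(s["position"]); h=d*np.cos(.148)-np.array([0,0,np.sin(.148)]); a=R@(lean(40).T@h); g=p+.05*R[:,2]
    print("q",s["qpos"],"p",p,"axis",a,np.degrees(np.arccos(a[2])),"grasp",g,"base",g-.1*a,"F",s["contact_force"],s["grip_width"]); return p,R,a,g
E
python3 - <<'E'
from h import *
lap()
t=env.camera("top");crop(t,150,125,170,130,4.5,"t8");c=env.camera("scene");crop(c,120,20,220,220,2.7,"s8")
E
```

```text
q [ 0.9289  0.9042 -1.1757  2.0221 -1.3587  0.0136  0.8346] p [0.6047 0.006  0.2627] axis [0.0091 0.0088 0.9996] 1.5312799427554311 grasp [0.6339 0.0365 0.236 ] base [0.633  0.0356 0.136 ] F [ 0.3501 -0.3972 -4.7072] 0.02278653332902482
```

View pics/s8.png

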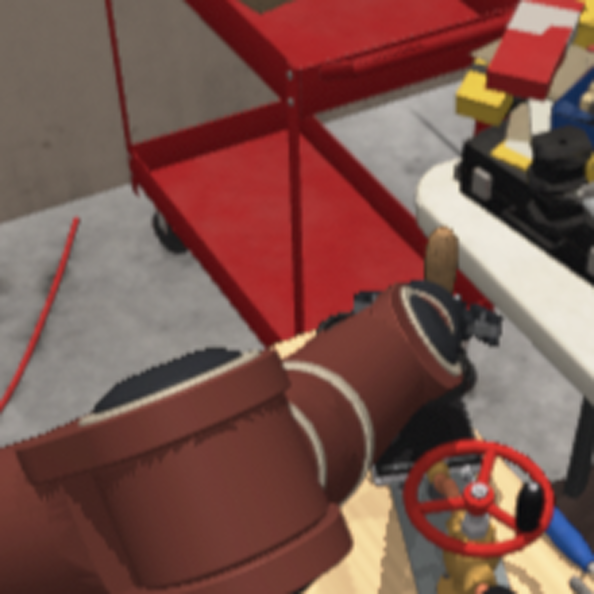

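View pics/t8.png

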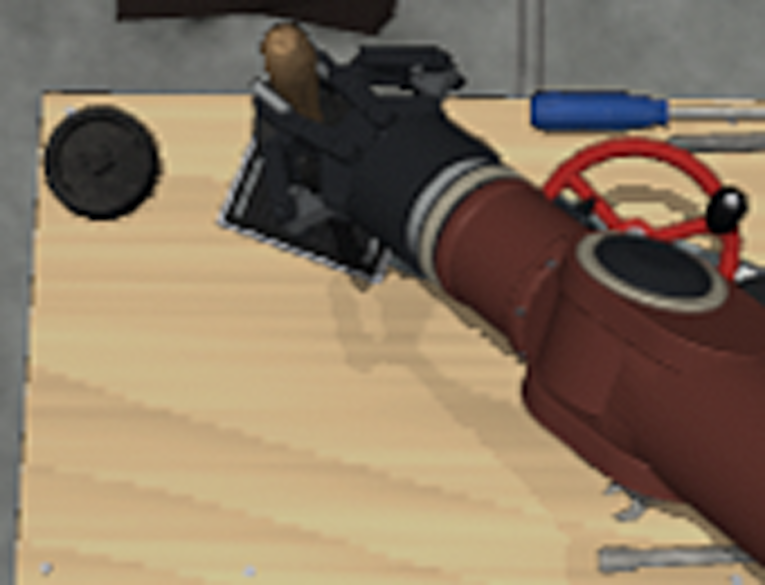

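```bash
cat >> h.py <<'E'
def toBase(b,dy,n,claw=0,dx=0):
    p,R,a,g=lap(); R1=R@Ro.from_rotvec([dx,dy,0]).as_matrix(); a1=R1@R.T@a
    print("axis1",a1,np.degrees(np.arccos(a1[2]))); plan(np.array(b)+.1*a1-.05*R1[:,2],R1,n,claw)
E
python3 - <<'E'
from h import *
toBase([.622,.033,.115],-.08,3)
E
```

```text
q [ 0.93    0.9062 -1.174   2.0218 -1.3594  0.0137  0.8329] p [0.6049 0.0046 0.2614] axis [0.0126 0.0065 0.9996] 1.5741510850681693 grasp [0.6342 0.0351 0.2347] base [0.6329 0.0344 0.1347] F [-0.7706 -0.2839 -5.015 ] 0.022687825681222004
axis1 [0.068  0.064  0.9954] 5.526644127284067
[ -0.0045, -0.0023, 0.0035, 0, -0.027, -0, 0, -0.0043, -0.0022, 0.0036, -0, -0.026, 0, 0, -0.0043, -0.0023, 0.0037, 0, -0.027, -0, 0 ]
```

Request:
play_rows(
  increments=[-0.0045,-0.0023,0.0035,0,-0.027,0,0,-0.0043,-0.0022,0.0036,0,-0.026,0,0,-0.0043,-0.0023,0.0037,0,-0.027,0,0],
)

```text
clock: 7.78
position: [0.6003, 0.0119, 0.2472]
tcp_rot: [[0.416, 0.721, 0.555], [0.431, -0.693, 0.577], [0.801, -0.001, -0.599]]
contact_force: [-0.4, 0.2, -5.4]
grip_width: 0.0227
```

Run:
```python
from h import *
toBase([.622,.033,.098],-.0,3)
```

```text
q [ 0.841   0.82   -1.0283  2.0263 -1.3554  0.0742  0.7773] p [0.6003 0.0119 0.2472] axis [0.0646 0.0659 0.9955] 5.463101395077866 grasp [0.628  0.0408 0.2173] base [0.6216 0.0342 0.1177] F [-0.4004  0.1693 -5.4195] 0.022651882836406397
axis1 [0.0646 0.0659 0.9955] 5.463101395077866
[ -0.0054, 0.0004, 0.0038, -0, 0, -0, 0, -0.0054, 0.0004, 0.0038, -0, 0, -0, 0, -0.0053, 0.0004, 0.0037, -0, 0, -0, 0 ]
```

Request:
play_rows(
  increments=[-0.0054,0.0004,0.0038,0,0,0,0,-0.0054,0.0004,0.0038,0,0,0,0,-0.0053,0.0004,0.0037,0,0,0,0],
)

```text
clock: 8.15
position: [0.603, 0.0077, 0.2293]
tcp_rot: [[0.417, 0.722, 0.551], [0.43, -0.691, 0.581], [0.801, -0.005, -0.599]]
contact_force: [0.2, -0.2, -4.1]
grip_width: 0.0228
```

Run:
```python
from h import *
lap()
t=env.camera("top");crop(t,150,125,170,130,4.5,"t9");c=env.camera("scene");crop(c,220,90,140,140,4,"s9")
```

```text
q [ 0.8637  0.89   -1.0764  2.0254 -1.3604  0.0145  0.8282] p [0.603  0.0077 0.2293] axis [0.0677 0.0631 0.9954] 5.477202369106834 grasp [0.6305 0.0367 0.1994] base [0.6238 0.0304 0.0998] F [ 0.2019 -0.2369 -4.1117] 0.02283352466277036
```

View pics/s9.png

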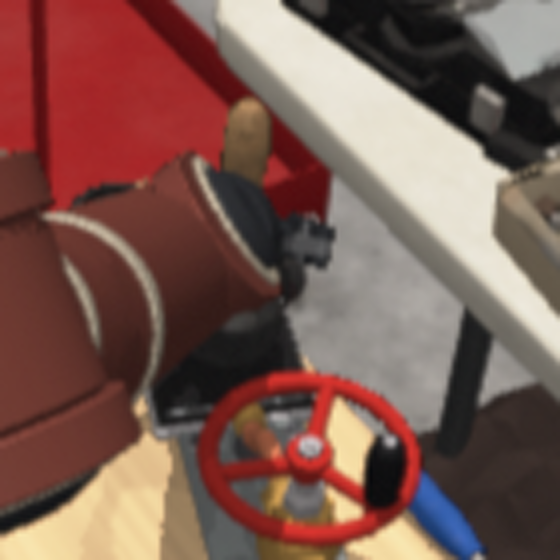

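View pics/t9.png

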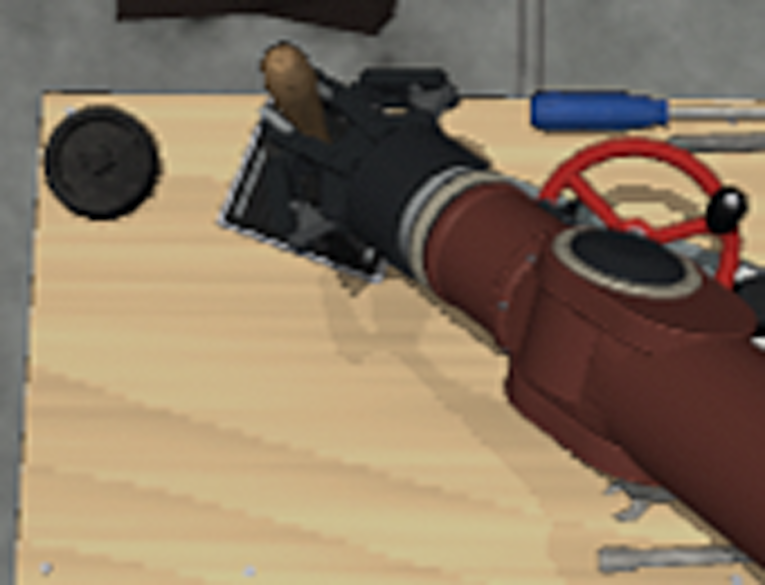

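Run:
```python
from h import *
toBase([.6215,.033,.0915],-.09,3)
```

```text
q [ 0.8645  0.8909 -1.0757  2.0251 -1.3605  0.0141  0.8281] p [0.6031 0.0068 0.2288] axis [0.0687 0.0628 0.9954] 5.512032720053279 grasp [0.6307 0.0358 0.1988] base [0.6238 0.0295 0.0992] F [ 0.5197 -0.3566 -4.0178] 0.02274215015924044
axis1 [0.1304 0.1271 0.983 ] 10.581390190498372
[ 0.0011, -0.0014, 0.0045, 0, -0.03, 0, 0, 0.0012, -0.0013, 0.0045, 0, -0.03, 0, 0, 0.0013, -0.0014, 0.0044, -0, -0.03, -0, 0 ]
```

Request:
play_rows(
  increments=[-0.001,-0.001,0,0,-0.05,0,0,0.0018,-0.0015,0.0065,0,-0.03,0,0,0.0022,-0.0015,0.0065,0,-0.01,0,0],
)

```text
clock: 8.62
position: [0.6085, 0.0199, 0.2246]
tcp_rot: [[0.463, 0.723, 0.512], [0.481, -0.69, 0.54], [0.745, -0.004, -0.667]]
contact_force: [-0.1, 0.4, -4.9]
grip_width: 0.0226
```

Run:
```python
from h import *
toBase([.6215,.033,.089],-.0,2)
```

```text
q [ 0.6737  0.7457 -0.7912  1.9975 -1.315   0.1729  0.6771] p [0.6085 0.0199 0.2246] axis [0.1267 0.1275 0.9834] 10.446823317329285 grasp [0.6342 0.0469 0.1912] base [0.6215 0.0342 0.0928] F [-0.1002  0.3556 -4.8645] 0.02263194209468631
axis1 [0.1267 0.1275 0.9834] 10.446823317329462
[ -0.0017, 0.0004, 0.001, 0, -0, 0, 0, -0.0017, 0.0004, 0.0009, 0, -0, 0, 0 ]
```

Request:
play_rows(
  increments=[-0.003,0,0.0026,0,0,0,0,-0.002,0,0.0018,0,0,0,0,-0.0015,0,0.0013,0,0,0,0,0,0,0,0,0,0,0],
  force=40,
)

```text
clock: 9.12
position: [0.6084, 0.0185, 0.2153]
tcp_rot: [[0.465, 0.722, 0.513], [0.477, -0.692, 0.541], [0.746, -0.007, -0.666]]
contact_force: [-1.4, -0.8, 0.2]
grip_width: 0.0228
```

Run:
```python
from h import *
lap()
t=env.camera("top");crop(t,150,125,170,130,4.5,"t10");c=env.camera("scene");crop(c,220,90,140,140,4,"s10")
```

```text
q [ 0.7057  0.7864 -0.8477  2.0025 -1.3204  0.1223  0.7057] p [0.6084 0.0185 0.2153] axis [0.1282 0.1241 0.9837] 10.368925251880153 grasp [0.6341 0.0455 0.182 ] base [0.6212 0.0331 0.0836] F [-1.353  -0.7752  0.1963] 0.02281234722363884
```

View pics/s10.png

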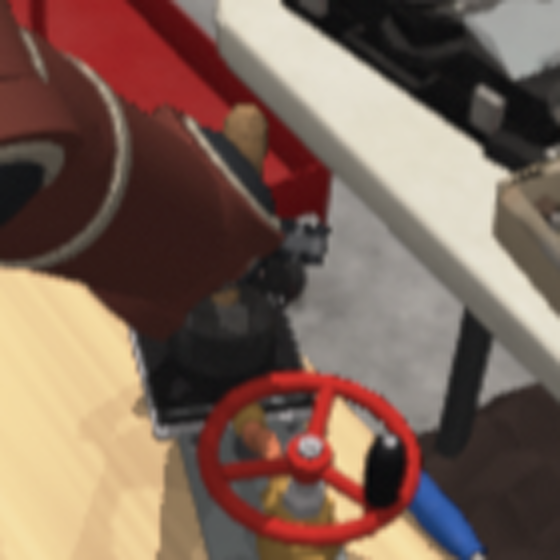

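Request:
play_rows(
  increments=[-0.0012,0,0.001,0,0,0,0,-0.0012,0,0.001,0,0,0,0,0,0,0,0,0,0,0],
  force=20,
)

```text
clock: 9.6
position: [0.6095, 0.0201, 0.2149]
tcp_rot: [[0.46, 0.723, 0.515], [0.478, -0.69, 0.543], [0.749, -0.004, -0.663]]
contact_force: [-2.9, -2.1, 8.8]
grip_width: 0.0226
```

Run:
```python
from h import *
lap()
c=env.camera("scene");crop(c,220,90,140,140,4,"s11")
```

```text
q [ 0.7147  0.7982 -0.8699  2.002  -1.322   0.1055  0.7161] p [0.6095 0.0201 0.2149] axis [0.1228 0.123  0.9845] 10.10302248243451 grasp [0.6352 0.0473 0.1817] base [0.6229 0.035  0.0833] F [-2.8878 -2.0796  8.7726] 0.022625168386172314
```

View pics/s11.png

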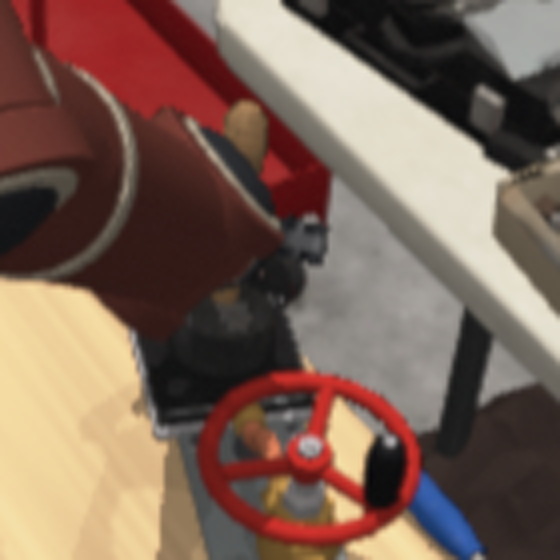

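Request:
play_rows(
  increments=[0,0,0,0,0,0,0.028,0,0,0,0,0,0,0.034,0,0,0,0,0,0,0.045,0,0,0,0,0,0,0.07,0,0,0,0,0,0,0.085],
)

```text
clock: 10.28
position: [0.6082, 0.0185, 0.2117]
tcp_rot: [[0.465, 0.722, 0.512], [0.479, -0.692, 0.54], [0.744, -0.006, -0.668]]
contact_force: [-0.9, 0.2, 0.2]
grip_width: 0.0789
```

Run:
```python
from h import *
lap()
t=env.camera("top");crop(t,150,125,170,130,4.5,"t12");c=env.camera("scene");crop(c,220,90,140,140,4,"s12")
```

```text
q [ 0.7141  0.8001 -0.8656  2.0047 -1.3216  0.1027  0.7159] p [0.6082 0.0185 0.2117] axis [0.1289 0.1262 0.9833] 10.482215921547136 grasp [0.6338 0.0455 0.1783] base [0.6209 0.0328 0.08  ] F [-0.8624  0.2419  0.2137] 0.07892672918676871
```

View pics/s12.png

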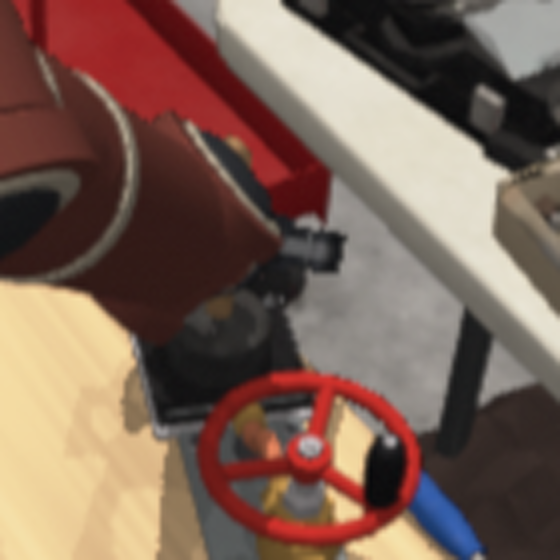

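View pics/t12.png

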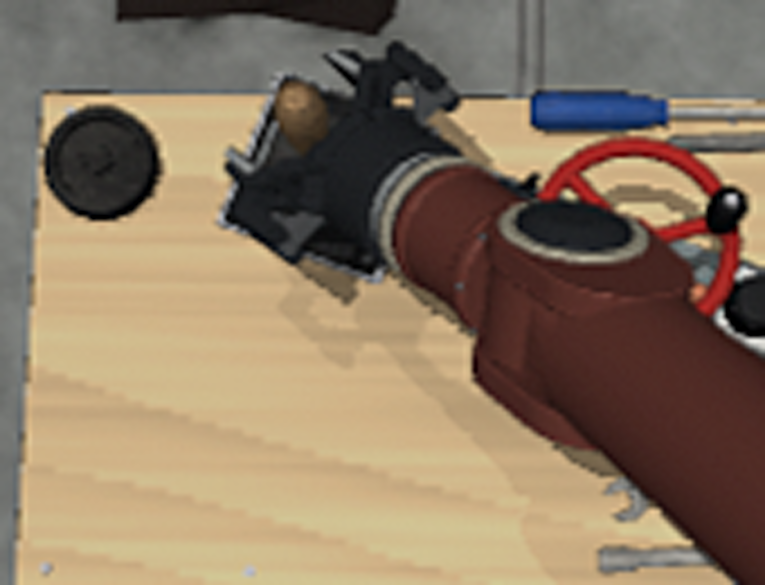

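Request:
play_rows(
  increments=[0,0,-0.015,0,-0.01,0,0.085,0.002,0,-0.02,0,-0.02,0,0.085,0.004,0,-0.02,0,-0.03,0,0.085,0.005,0,-0.025,0,-0.04,0,0.085,0,0,-0.03,0,-0.06,0,0.085],
)

```text
clock: 11.0
position: [0.5589, -0.0325, 0.2976]
tcp_rot: [[0.541, 0.723, 0.43], [0.56, -0.691, 0.457], [0.627, -0.007, -0.779]]
contact_force: [0.8, 0.6, 0.5]
grip_width: 0.085
```

Run:
```python
from h import *
s=st();print(s["position"],s["tcp_rot"],s["qpos"],s["contact_force"])
t=env.camera("top");crop(t,150,125,170,130,4.5,"t13");c=env.camera("scene");crop(c,220,90,140,140,4,"s13")
```

```text
[ 0.5589 -0.0325  0.2976] [[ 0.5414  0.7227  0.4297]
 [ 0.5601 -0.6912  0.4567]
 [ 0.627  -0.0066 -0.779 ]] [ 0.4956  0.4496 -0.3481  1.9689 -0.8929  0.5466  0.1754] [0.8488 0.5951 0.5412]
```

View pics/s13.png

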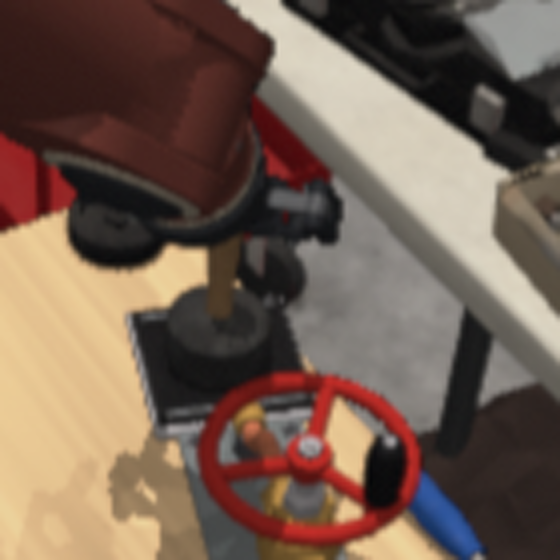

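View pics/t13.png

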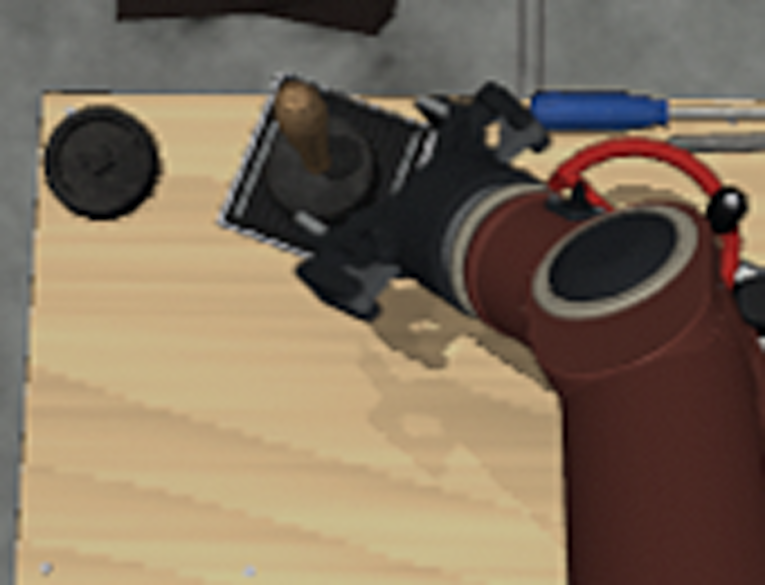

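Run:
```python
from h import *
a=np.radians(-20)
s=st(); p,R=plan(s["position"]+[-.02,-.02,.05],np.array(s["tcp_rot"]),2,.06)
plan([.566,-.205,.37],rotm([np.cos(a),np.sin(a),0],[0,0,-1]),8,.06,p,R)
```

```text
[ 0.0047, -0.0003, -0.0283, -0, 0, -0, 0.06, 0.0048, -0.0002, -0.0284, -0, 0, -0, 0.06 ]
[ -0.0074, 0.0154, -0.0091, 0.018, -0.084, -0.05, 0.06, -0.0088, 0.0149, -0.0087, 0.018, -0.084, -0.05, 0.06, -0.0103, 0.0142, -0.0082, 0.018, -0.083, -0.05, 0.06, -0.0117, 0.0136, -0.0075, 0.018, -0.084, -0.049, 0.06, -0.0129, 0.0128, -0.0067, 0.017, -0.084, -0.05, 0.06 ]
[ -0.014, 0.0121, -0.0057, 0.018, -0.084, -0.05, 0.06, -0.015, 0.0112, -0.0048, 0.018, -0.084, -0.05, 0.06, -0.016, 0.0103, -0.0037, 0.018, -0.083, -0.05, 0.06 ]
```

Request:
play_rows(
  increments=[0.0047,-0.0003,-0.0283,0,0,0,0.085,0.0048,-0.0002,-0.0284,0,0,0,0.085,-0.0074,0.0154,-0.0091,0.018,-0.084,-0.05,0.06,-0.0088,0.0149,-0.0087,0.018,-0.084,-0.05,0.06,-0.0103,0.0142,-0.0082,0.018,-0.083,-0.05,0.06],
)

```text
clock: 11.72
position: [0.5497, -0.1096, 0.3533]
tcp_rot: [[0.51, 0.822, 0.254], [0.755, -0.569, 0.326], [0.412, 0.025, -0.911]]
contact_force: [0.7, 0.9, -0.5]
grip_width: 0.0601
```

Request:
play_rows(
  increments=[-0.0117,0.0136,-0.0075,0.018,-0.084,-0.049,0.06,-0.0129,0.0128,-0.0067,0.017,-0.084,-0.05,0.06,-0.014,0.0121,-0.0057,0.018,-0.084,-0.05,0.06,-0.015,0.0112,-0.0048,0.018,-0.084,-0.05,0.06,-0.016,0.0103,-0.0037,0.018,-0.083,-0.05,0.06],
)

```text
clock: 12.35
position: [0.5662, -0.2041, 0.3645]
tcp_rot: [[0.337, 0.941, -0.009], [0.941, -0.337, 0.006], [0.002, -0.01, -1.0]]
contact_force: [-0.4, -0.0, -0.5]
grip_width: 0.0597
```

Run:
```python
from h import *
s=st();print(s["position"],s["tcp_rot"],s["qpos"],s["contact_force"],s["grip_width"])
t=env.camera("top");crop(t,190,125,170,130,4.5,"t14");c=env.camera("scene");crop(c,220,70,140,140,4,"s14")
cv2.imwrite("pics/sraw14.png",c["img"])
```

```text
[ 0.5662 -0.2041  0.3645] [[ 0.3374  0.9413 -0.0089]
 [ 0.9414 -0.3373  0.0056]
 [ 0.0023 -0.0103 -0.9999]] [ 0.3246  0.4925 -0.0229  1.4713  0.0087  1.188  -0.043 ] [-0.3691 -0.0071 -0.485 ] 0.05969799663612584
```

View pics/s14.png

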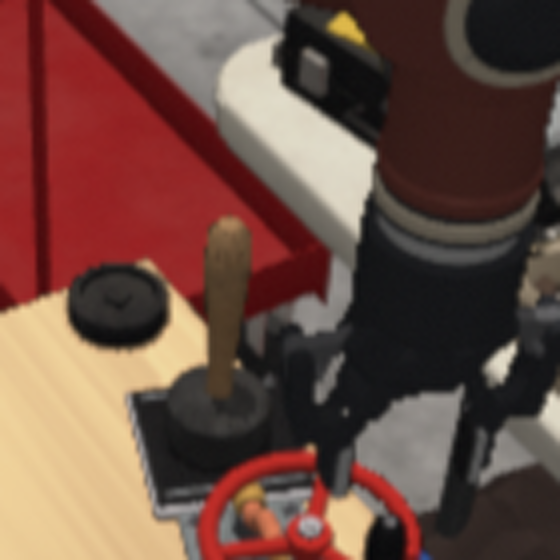

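View pics/t14.png

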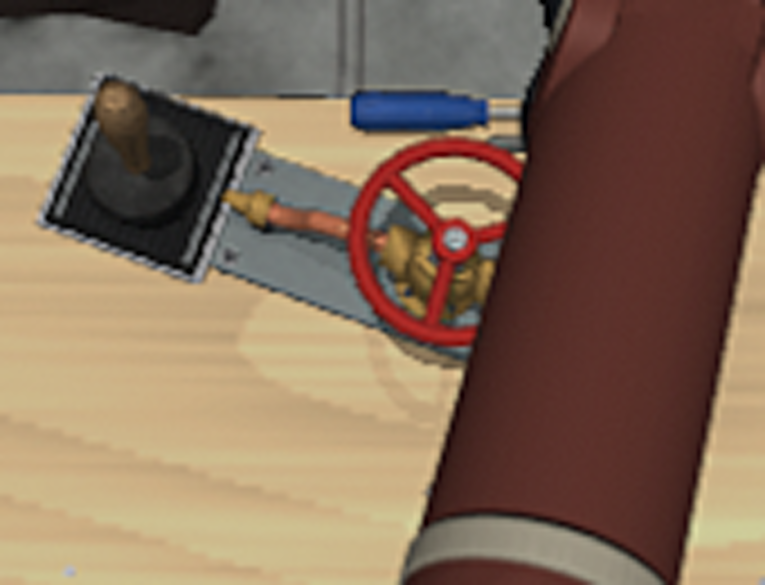

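Request:
play_rows(
  increments=[0,0,0.025,0,0,0,0.06,0,0,0.02,0,-0.002,0,0.06,0,0,0.019,0,0,0,0.06,0,0,0,0,0,0,0.06],
  force=30,
)

```text
clock: 12.95
position: [0.5643, -0.203, 0.2996]
tcp_rot: [[0.341, 0.94, -0.011], [0.94, -0.341, 0.007], [0.003, -0.013, -1.0]]
contact_force: [-0.1, 0.0, 0.7]
grip_width: 0.0602
```

Run:
```python
from h import *
s=st();print(s["position"],s["qpos"],s["contact_force"],s["grip_width"])
c=env.camera("scene");crop(c,220,90,140,140,4,"s15")
```

```text
[ 0.5643 -0.203   0.2996] [ 0.3247  0.5433 -0.0236  1.5743  0.0101  1.0367 -0.0487] [-0.0978  0.0198  0.6849] 0.06017543638057246
```

View pics/s15.png

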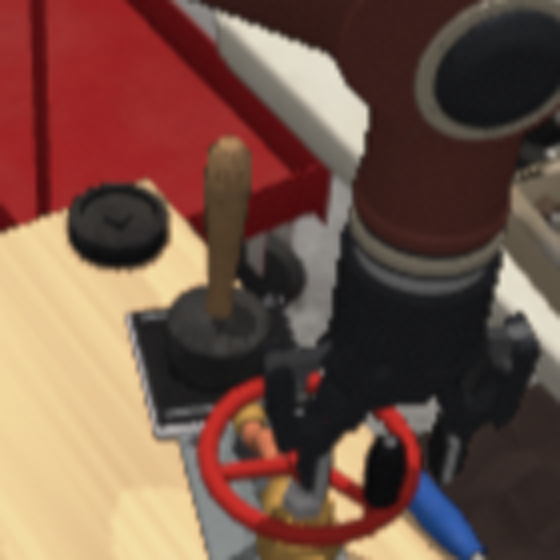

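Request:
play_rows(
  increments=[-0.001,0.002,0,0,0,0,0.03,0,0,0,0,0,0,0,0,0,0,0,0,0,0,0,0,0,0,0,0,0],
)

```text
clock: 13.5
position: [0.5671, -0.206, 0.3029]
tcp_rot: [[0.341, 0.94, -0.005], [0.94, -0.341, 0.002], [0.0, -0.006, -1.0]]
contact_force: [-0.9, 0.8, 3.2]
grip_width: 0.0211
```

Run:
```python
from h import *
s=st();print(s["position"],s["qpos"],s["contact_force"],s["torque"],s["grip_width"])
c=env.camera("scene");crop(c,220,90,140,140,4,"s16")
t=env.camera("top");crop(t,190,125,170,130,4.5,"t16")
```

```text
[ 0.5671 -0.206   0.3029] [ 0.3257  0.5435 -0.0214  1.5639  0.0121  1.0403 -0.0473] [-0.8617  0.7521  3.1715] [ 0.0544  0.2108 -0.0209] 0.021075442831526778
```

View pics/s16.png

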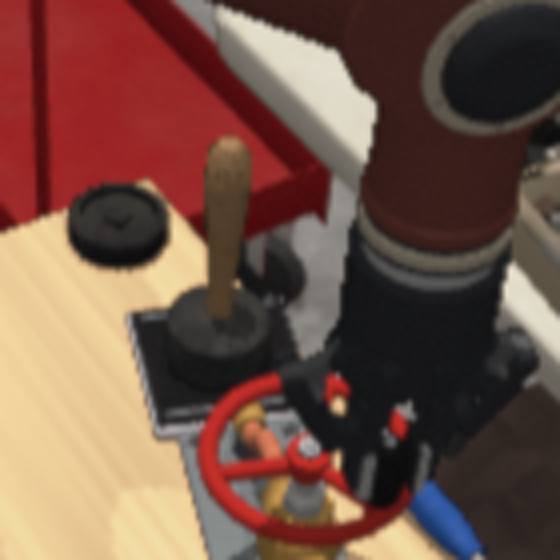

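```bash
cat > c.py <<'E'
from h import *
import json
def circ(C,r,degs,cmd,dz=0,claw=0):
    # cmd: commanded xy,z ; degs: list of absolute handle angles(deg); prints tool rows
    Rt=np.array([[.341,.94,0],[.94,-.341,0],[0,0,-1.]]).T
    p=np.array(cmd,float); rows=[]
    for a in degs:
        q=np.array([C[0]+r*np.cos(np.radians(a)),C[1]+r*np.sin(np.radians(a)),p[2]+dz])
        dl=np.round(Rt.T@(q-p),4); rows.append([*dl,0,0,0,claw]); p=p+Rt@dl
    for i in range(0,len(rows),5): print("[",", ".join(f"{v:.5g}" for r_ in rows[i:i+5] for v in r_),"]")
    print("cmd end",[round(float(v),4) for v in p])
E
python3 - <<'E'
from c import *
circ((.5545,-.157),.05,np.arange(-85,-205,-10),(.5665,-.2053,.301))
E
```

```text
[ -0.004, -0.0067, 0, 0, 0, 0, 0, -0.003, -0.0082, 0, 0, 0, 0, 0, -0.0015, -0.0085, 0, 0, 0, 0, 0, 0, -0.0088, 0, 0, 0, 0, 0, 0.0015, -0.0085, 0, 0, 0, 0, 0 ]
[ 0.003, -0.0082, 0, 0, 0, 0, 0, 0.0044, -0.0076, 0, 0, 0, 0, 0, 0.0056, -0.0066, 0, 0, 0, 0, 0, 0.0067, -0.0056, 0, 0, 0, 0, 0, 0.0075, -0.0044, 0, 0, 0, 0, 0 ]
[ 0.0082, -0.003, 0, 0, 0, 0, 0, 0.0086, -0.0015, 0, 0, 0, 0, 0 ]
cmd end [0.5062, -0.1441, 0.301]
```

Request:
play_rows(
  increments=[-0.004,-0.0067,0,0,0,0,0,-0.003,-0.0082,0,0,0,0,0,-0.0015,-0.0085,0,0,0,0,0,0,-0.0088,0,0,0,0,0,0.0015,-0.0085,0,0,0,0,0],
)

```text
clock: 14.22
position: [0.5259, -0.1988, 0.3027]
tcp_rot: [[0.342, 0.94, -0.005], [0.94, -0.342, 0.002], [-0.0, -0.006, -1.0]]
contact_force: [3.1, -0.1, 4.5]
grip_width: 0.0214
```

```bash
cat >> c.py <<'E'
def chk(C=(.5545,-.157),cmd=None):
    s=st();p=s["position"];v=p[:2]-np.array(C);a=np.degrees(np.arctan2(v[1],v[0]));u=v/np.linalg.norm(v);f=np.array(s["contact_force"])
    print("t",s["clock"],"p",p,"r %.4f ang %.1f"%(np.linalg.norm(v),a),"Frad %.1f Ftan(ccw) %.1f Fz %.1f"%(f[:2]@u,f[1]*u[0]-f[0]*u[1],f[2]),"w %.4f"%s["grip_width"],"q",s["qpos"])
E
python3 - <<'E'
from c import *
chk()
E
```

```text
t 14.225 p [ 0.5259 -0.1988  0.3027] r 0.0507 ang -124.4 Frad -1.7 Ftan(ccw) 2.6 Fz 4.5 w 0.0214 q [ 0.3378  0.4803 -0.0231  1.6817  0.0127  0.9855 -0.0386]
```

Request:
play_rows(
  increments=[0.003,-0.0082,0,0,0,0,0,0.0044,-0.0076,0,0,0,0,0,0.0056,-0.0066,0,0,0,0,0,0.0067,-0.0056,0,0,0,0,0,0.0075,-0.0044,0,0,0,0,0],
)

```text
clock: 14.85
position: [0.5045, -0.1622, 0.3026]
tcp_rot: [[0.342, 0.94, -0.007], [0.94, -0.342, 0.002], [-0.001, -0.007, -1.0]]
contact_force: [2.2, -3.2, 4.4]
grip_width: 0.0213
```

Request:
play_rows(
  increments=[0.0082,-0.003,0,0,0,0,0,0.0086,-0.0015,0,0,0,0,0],
)

```text
clock: 15.1
position: [0.5058, -0.1449, 0.3025]
tcp_rot: [[0.342, 0.94, -0.008], [0.94, -0.342, 0.001], [-0.001, -0.008, -1.0]]
contact_force: [2.1, -3.2, 5.1]
grip_width: 0.0214
```

Run:
```python
from c import *
chk()
circ((.5545,-.157),.05,np.arange(-205,-485,-10),(.5062,-.1441,.301))
```

```text
t 15.1 p [ 0.5058 -0.1449  0.3025] r 0.0501 ang 166.1 Frad -2.8 Ftan(ccw) 2.6 Fz 5.1 w 0.0214 q [ 0.2587  0.4273 -0.031   1.7774  0.0164  0.9456 -0.1281]
[ 0.0088, -0, 0, 0, 0, 0, 0, 0.0085, 0.0015, 0, 0, 0, 0, 0, 0.0082, 0.003, 0, 0, 0, 0, 0, 0.0076, 0.0044, 0, 0, 0, 0, 0, 0.0066, 0.0056, 0, 0, 0, 0, 0 ]
[ 0.0056, 0.0067, 0, 0, 0, 0, 0, 0.0044, 0.0075, 0, 0, 0, 0, 0, 0.003, 0.0082, 0, 0, 0, 0, 0, 0.0015, 0.0086, 0, 0, 0, 0, 0, -0, 0.0087, 0, 0, 0, 0, 0 ]
[ -0.0016, 0.0086, 0, 0, 0, 0, 0, -0.003, 0.0082, 0, 0, 0, 0, 0, -0.0043, 0.0075, 0, 0, 0, 0, 0, -0.0056, 0.0067, 0, 0, 0, 0, 0, -0.0067, 0.0056, 0, 0, 0, 0, 0 ]
[ -0.0076, 0.0043, 0, 0, 0, 0, 0, -0.0082, 0.003, 0, 0, 0, 0, 0, -0.0085, 0.0015, 0, 0, 0, 0, 0, -0.0088, 0, 0, 0, 0, 0, 0, -0.0085, -0.0015, 0, 0, 0, 0, 0 ]
[ -0.0082, -0.003, 0, 0, 0, 0, 0, -0.0076, -0.0044, 0, 0, 0, 0, 0, -0.0066, -0.0056, 0, 0, 0, 0, 0, -0.0056, -0.0067, 0, 0, 0, 0, 0, -0.0044, -0.0075, 0, 0, 0, 0, 0 ]
[ -0.003, -0.0082, 0, 0, 0, 0, 0, -0.0015, -0.0086, 0, 0, 0, 0, 0, 0, -0.0087, 0, 0, 0, 0, 0 ]
cmd end [0.5334, -0.2024, 0.301]
```

Request:
play_rows(
  increments=[0.0088,0,0,0,0,0,0,0.0085,0.0015,0,0,0,0,0],
)

```text
clock: 15.35
position: [0.5128, -0.1294, 0.3024]
tcp_rot: [[0.342, 0.94, -0.01], [0.94, -0.342, 0.001], [-0.002, -0.01, -1.0]]
contact_force: [0.9, -3.1, 5.6]
grip_width: 0.0209
```

Request:
play_rows(
  increments=[0.0082,0.003,0,0,0,0,0],
)

```text
clock: 15.48
position: [0.5181, -0.1227, 0.3023]
tcp_rot: [[0.342, 0.94, -0.011], [0.94, -0.342, 0.001], [-0.002, -0.011, -1.0]]
contact_force: [-0.3, -3.8, 6.6]
grip_width: 0.0209
```

Request:
play_rows(
  increments=[0.0076,0.0044,0,0,0,0,0],
)

```text
clock: 15.6
position: [0.5246, -0.117, 0.3022]
tcp_rot: [[0.342, 0.94, -0.012], [0.94, -0.342, 0.002], [-0.003, -0.011, -1.0]]
contact_force: [-1.0, -3.4, 5.8]
grip_width: 0.0211
```

Request:
play_rows(
  increments=[0.0066,0.0056,0,0,0,0,0],
)

```text
clock: 15.72
position: [0.5318, -0.1125, 0.3021]
tcp_rot: [[0.342, 0.94, -0.013], [0.94, -0.342, 0.002], [-0.002, -0.012, -1.0]]
contact_force: [-1.7, -3.2, 7.3]
grip_width: 0.0214
```

Run:
```python
from c import *
chk()
```

```text
t 15.725 p [ 0.5318 -0.1125  0.3021] r 0.0499 ang 117.0 Frad -2.1 Ftan(ccw) 3.0 Fz 7.3 w 0.0214 q [ 0.1922  0.4555 -0.0357  1.7287  0.0192  0.9705 -0.1996]
```

Request:
play_rows(
  increments=[0.0056,0.0067,-0.0005,0,0,0,0],
)

```text
clock: 15.85
position: [0.5397, -0.1094, 0.3022]
tcp_rot: [[0.341, 0.94, -0.014], [0.94, -0.341, 0.002], [-0.003, -0.014, -1.0]]
contact_force: [-2.4, -2.1, 5.2]
grip_width: 0.0215
```

Request:
play_rows(
  increments=[0.0044,0.0075,-0.0005,0,0,0,0],
)

```text
clock: 15.98
position: [0.5483, -0.1075, 0.3022]
tcp_rot: [[0.341, 0.94, -0.014], [0.94, -0.341, 0.003], [-0.002, -0.015, -1.0]]
contact_force: [-3.6, -2.0, 3.1]
grip_width: 0.0212
```

Request:
play_rows(
  increments=[0.003,0.0082,0,0,0,0,0],
)

```text
clock: 16.1
position: [0.5578, -0.1072, 0.3022]
tcp_rot: [[0.341, 0.94, -0.013], [0.94, -0.341, 0.004], [-0.001, -0.013, -1.0]]
contact_force: [-2.9, -1.6, 2.9]
grip_width: 0.0209
```

Request:
play_rows(
  increments=[0.0015,0.0086,0,0,0,0,0],
)

```text
clock: 16.23
position: [0.5671, -0.1087, 0.3022]
tcp_rot: [[0.341, 0.94, -0.011], [0.94, -0.341, 0.004], [-0.0, -0.012, -1.0]]
contact_force: [-3.8, -1.0, 2.0]
grip_width: 0.021
```

Request:
play_rows(
  increments=[0,0.0087,0,0,0,0,0],
)

```text
clock: 16.35
position: [0.5757, -0.1118, 0.3022]
tcp_rot: [[0.341, 0.94, -0.01], [0.94, -0.341, 0.004], [0.0, -0.011, -1.0]]
contact_force: [-3.7, -1.1, 0.8]
grip_width: 0.0207
```

Run:
```python
from c import *
chk()
```

```text
t 16.35 p [ 0.5757 -0.1118  0.3022] r 0.0499 ang 64.9 Frad -2.6 Ftan(ccw) 2.9 Fz 0.8 w 0.0207 q [ 0.178   0.5199 -0.0356  1.6105  0.0179  1.0223 -0.2104]
```

Request:
play_rows(
  increments=[-0.0016,0.0086,0,0,0,0,0],
)

```text
clock: 16.48
position: [0.5834, -0.1163, 0.3022]
tcp_rot: [[0.341, 0.94, -0.01], [0.94, -0.341, 0.004], [0.001, -0.01, -1.0]]
contact_force: [-4.7, 0.3, -0.7]
grip_width: 0.0212
```

Request:
play_rows(
  increments=[-0.003,0.0082,0,0,0,0,0],
)

```text
clock: 16.6
position: [0.5901, -0.122, 0.3022]
tcp_rot: [[0.341, 0.94, -0.009], [0.94, -0.341, 0.004], [0.001, -0.01, -1.0]]
contact_force: [-5.4, -0.7, -1.4]
grip_width: 0.0209
```

Request:
play_rows(
  increments=[-0.0043,0.0075,0,0,0,0,0],
)

```text
clock: 16.73
position: [0.5957, -0.1287, 0.3022]
tcp_rot: [[0.341, 0.94, -0.009], [0.94, -0.341, 0.004], [0.001, -0.01, -1.0]]
contact_force: [-4.4, 0.4, -2.7]
grip_width: 0.0209
```

Request:
play_rows(
  increments=[-0.0056,0.0067,0,0,0,0,0],
)

```text
clock: 16.85
position: [0.6001, -0.1363, 0.3021]
tcp_rot: [[0.341, 0.94, -0.009], [0.94, -0.341, 0.004], [0.001, -0.01, -1.0]]
contact_force: [-4.8, 1.6, -3.3]
grip_width: 0.0211
```

Request:
play_rows(
  increments=[-0.0067,0.0056,0,0,0,0,0],
)

```text
clock: 16.98
position: [0.603, -0.1445, 0.3021]
tcp_rot: [[0.341, 0.94, -0.009], [0.94, -0.341, 0.004], [0.001, -0.01, -1.0]]
contact_force: [-2.7, 2.0, -3.9]
grip_width: 0.0209
```

Run:
```python
from c import *
chk()
```

```text
t 16.975 p [ 0.603  -0.1445  0.3021] r 0.0501 ang 14.5 Frad -2.1 Ftan(ccw) 2.7 Fz -3.9 w 0.0209 q [ 0.22    0.5719 -0.032   1.512   0.0169  1.0673 -0.1633]
```

Request:
play_rows(
  increments=[-0.0076,0.0043,0.0005,0,0,0,0],
)

```text
clock: 17.1
position: [0.6046, -0.1531, 0.302]
tcp_rot: [[0.341, 0.94, -0.008], [0.94, -0.341, 0.004], [0.001, -0.009, -1.0]]
contact_force: [-5.1, 2.2, -2.8]
grip_width: 0.0211
```

Request:
play_rows(
  increments=[-0.0082,0.003,0.0005,0,0,0,0],
)

```text
clock: 17.23
position: [0.6046, -0.1618, 0.3018]
tcp_rot: [[0.341, 0.94, -0.007], [0.94, -0.341, 0.004], [0.002, -0.008, -1.0]]
contact_force: [-4.7, 3.7, -1.6]
grip_width: 0.0208
```

Request:
play_rows(
  increments=[-0.0085,0.0015,0,0,0,0,0],
)

```text
clock: 17.35
position: [0.6032, -0.1699, 0.3019]
tcp_rot: [[0.341, 0.94, -0.007], [0.94, -0.341, 0.005], [0.002, -0.008, -1.0]]
contact_force: [-4.2, 3.9, -3.9]
grip_width: 0.0212
```

Request:
play_rows(
  increments=[-0.0088,0,0,0,0,0,0],
)

```text
clock: 17.48
position: [0.6009, -0.1767, 0.3019]
tcp_rot: [[0.34, 0.94, -0.005], [0.94, -0.34, 0.008], [0.006, -0.007, -1.0]]
contact_force: [-0.5, 12.1, -3.3]
grip_width: 0.0213
```

Request:
play_rows(
  increments=[-0.0085,-0.0015,0,0,0,0,0],
)

```text
clock: 17.6
position: [0.5996, -0.1782, 0.3022]
tcp_rot: [[0.336, 0.942, 0.002], [0.942, -0.336, 0.017], [0.017, -0.004, -1.0]]
contact_force: [5.7, 16.8, -5.7]
grip_width: 0.0211
```

Run:
```python
from c import *
chk()
```

```text
t 17.6 p [ 0.5996 -0.1782  0.3022] r 0.0499 ang -25.2 Frad -2.0 Ftan(ccw) 17.7 Fz -5.7 w 0.0211 q [ 0.2835  0.5783 -0.0392  1.4997  0.0052  1.0661 -0.0947]
```

Request:
play_rows(
  increments=[-0.002,-0.0005,0,0,0,0,0,0,0,0,0,0,0,0,0,0,0,0,0,0,0,0,0,0,0,0,0,0,0,0,0,0,0,0,0],
)

```text
clock: 18.23
position: [0.5997, -0.1779, 0.3022]
tcp_rot: [[0.333, 0.943, 0.004], [0.943, -0.333, 0.018], [0.018, -0.003, -1.0]]
contact_force: [3.9, 15.1, -6.0]
grip_width: 0.0212
```

```bash
cat >> c.py <<'E'
def g():
    s=st(); R=np.array(s["tcp_rot"]); q=np.array(s["position"])+.054*R[:,2]; C=(.5545,-.157)
    return q, np.degrees(np.arctan2(q[1]-C[1],q[0]-C[0]))
E
python3 - <<'E'
from c import *
chk(); print(g())
c=env.camera("scene");crop(c,220,90,140,140,4,"s17")
t=env.camera("top");crop(t,190,125,170,130,4.5,"t17")
E
```

```text
t 18.225 p [ 0.5997 -0.1779  0.3022] r 0.0498 ang -24.8 Frad -2.8 Ftan(ccw) 15.3 Fz -6.0 w 0.0212 q [ 0.2848  0.5778 -0.0415  1.5007  0.0053  1.0644 -0.092 ]
(array([ 0.5999, -0.1769,  0.2482]), np.float64(-23.742042623544883))
```

View pics/s17.png

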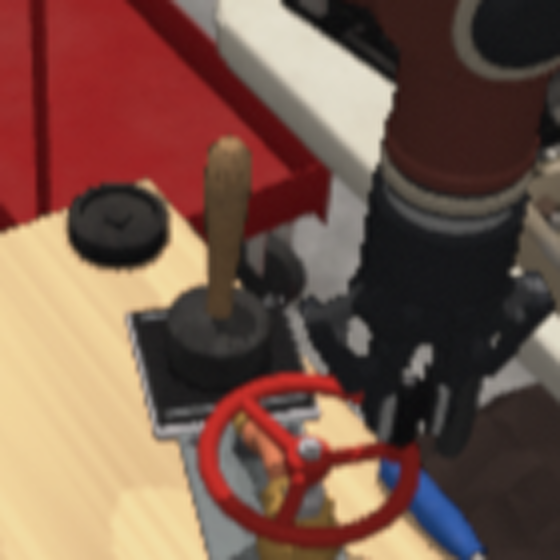

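View pics/t17.png

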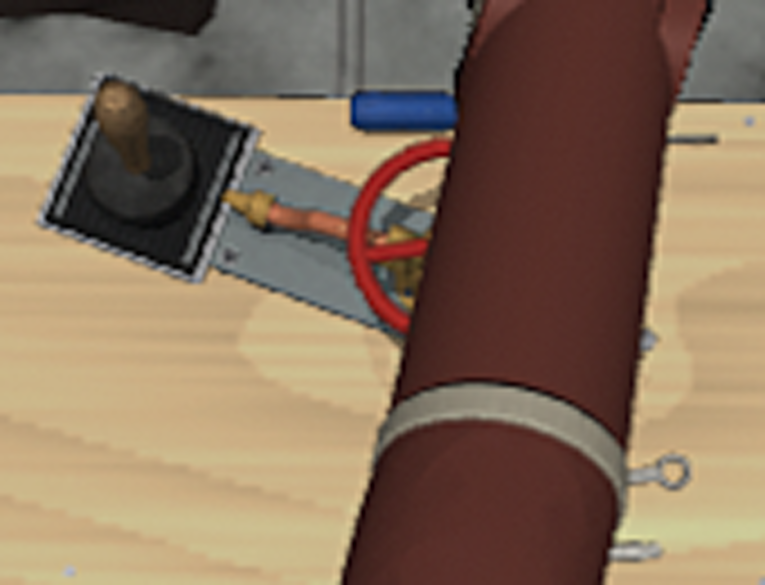

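Run:
```python
from c import *
circ((.5545,-.157),.05,[-30,-20,-10]+list(np.arange(5,5+15*22,15)),(.5943,-.1874,.301))
```

```text
[ 0.0063, 0.0014, 0, 0, 0, 0, 0, 0.0087, 0.0008, 0, 0, 0, 0, 0, 0.0086, -0.0007, 0, 0, 0, 0, 0, 0.0125, -0.0039, 0, 0, 0, 0, 0, 0.011, -0.007, 0, 0, 0, 0, 0 ]
[ 0.0088, -0.0097, 0, 0, 0, 0, 0, 0.0061, -0.0115, 0, 0, 0, 0, 0, 0.0028, -0.0128, 0, 0, 0, 0, 0, -0.0005, -0.013, 0, 0, 0, 0, 0, -0.004, -0.0125, 0, 0, 0, 0, 0 ]
[ -0.007, -0.011, 0, 0, 0, 0, 0, -0.0096, -0.0088, 0, 0, 0, 0, 0, -0.0115, -0.0061, 0, 0, 0, 0, 0, -0.0128, -0.0028, 0, 0, 0, 0, 0, -0.013, 0.0006, 0, 0, 0, 0, 0 ]
[ -0.0125, 0.0039, 0, 0, 0, 0, 0, -0.011, 0.007, 0, 0, 0, 0, 0, -0.0088, 0.0096, 0, 0, 0, 0, 0, -0.0061, 0.0116, 0, 0, 0, 0, 0, -0.0028, 0.0127, 0, 0, 0, 0, 0 ]
[ 0.0006, 0.013, 0, 0, 0, 0, 0, 0.0039, 0.0125, 0, 0, 0, 0, 0, 0.007, 0.011, 0, 0, 0, 0, 0, 0.0096, 0.0088, 0, 0, 0, 0, 0, 0.0116, 0.0061, 0, 0, 0, 0, 0 ]
cmd end [0.5928, -0.1891, 0.301]
```

Request:
play_rows(
  increments=[0.0063,0.0014,0,0,0,0,0,0.0087,0.0008,0,0,0,0,0,0.0086,-0.0007,0,0,0,0,0],
)

```text
clock: 18.7
position: [0.6033, -0.1691, 0.3019]
tcp_rot: [[0.343, 0.939, -0.008], [0.939, -0.343, -0.002], [-0.005, -0.007, -1.0]]
contact_force: [-5.3, -1.7, -3.7]
grip_width: 0.0207
```

Run:
```python
from c import *
chk(); print(g())
```

```text
t 18.7 p [ 0.6033 -0.1691  0.3019] r 0.0503 ang -13.9 Frad -4.7 Ftan(ccw) -2.9 Fz -3.7 w 0.0207 q [ 0.2529  0.5817 -0.0268  1.4939  0.0209  1.0739 -0.1303]
(array([ 0.6029, -0.1692,  0.2479]), np.float64(-14.16970537857161))
```

Request:
play_rows(
  increments=[0.0125,-0.0039,0,0,0,0,0,0.011,-0.007,0,0,0,0,0],
)

```text
clock: 18.95
position: [0.6023, -0.1432, 0.3022]
tcp_rot: [[0.344, 0.939, -0.004], [0.939, -0.344, -0.002], [-0.003, -0.003, -1.0]]
contact_force: [-2.2, -4.6, -5.2]
grip_width: 0.0211
```

Request:
play_rows(
  increments=[0.0088,-0.0097,0,0,0,0,0,0.0061,-0.0115,0,0,0,0,0,0.0028,-0.0128,0,0,0,0,0,-0.0005,-0.013,0,0,0,0,0,-0.004,-0.0125,0,0,0,0,0],
)

```text
clock: 19.58
position: [0.5512, -0.1074, 0.3028]
tcp_rot: [[0.341, 0.94, -0.002], [0.94, -0.341, 0.002], [0.002, -0.002, -1.0]]
contact_force: [3.5, -4.9, -8.6]
grip_width: 0.021
```

Run:
```python
from c import *
chk(); print(g())
```

```text
t 19.575 p [ 0.5512 -0.1074  0.3028] r 0.0498 ang 93.8 Frad -5.1 Ftan(ccw) -3.2 Fz -8.6 w 0.0210 q [ 0.1785  0.4781 -0.0368  1.6853  0.018   0.9804 -0.212 ]
(array([ 0.5511, -0.1072,  0.2488]), np.float64(93.85347882994544))
```

Request:
play_rows(
  increments=[-0.007,-0.011,0.0004,0,0,0,0,-0.0096,-0.0088,0.0004,0,0,0,0,-0.0115,-0.0061,0.0004,0,0,0,0,-0.0128,-0.0028,0,0,0,0,0,-0.013,0.0006,0,0,0,0,0],
)

```text
clock: 20.2
position: [0.5052, -0.1479, 0.3025]
tcp_rot: [[0.34, 0.94, -0.007], [0.94, -0.34, 0.005], [0.003, -0.008, -1.0]]
contact_force: [-0.1, 3.6, 5.5]
grip_width: 0.021
```

Request:
play_rows(
  increments=[-0.0125,0.0039,0,0,0,0,0,-0.011,0.007,0,0,0,0,0,-0.0088,0.0096,0,0,0,0,0,-0.0061,0.0116,0,0,0,0,0,-0.0028,0.0127,0,0,0,0,0],
)

```text
clock: 20.82
position: [0.5329, -0.2034, 0.3024]
tcp_rot: [[0.342, 0.939, -0.008], [0.94, -0.342, 0.004], [0.001, -0.009, -1.0]]
contact_force: [-2.0, 4.0, 6.7]
grip_width: 0.0212
```

Run:
```python
from c import *
chk(); print(g())
```

```text
t 20.825 p [ 0.5329 -0.2034  0.3024] r 0.0512 ang -115.0 Frad -2.8 Ftan(ccw) -3.5 Fz 6.7 w 0.0212 q [ 0.3415  0.4944 -0.0227  1.6571  0.0113  0.9996 -0.0342]
(array([ 0.5324, -0.2032,  0.2484]), np.float64(-115.58093292986301))
```

Request:
play_rows(
  increments=[0.0006,0.013,-0.0004,0,0,0,0,0.0039,0.0125,-0.0003,0,0,0,0,0.007,0.011,0,0,0,0,0,0.0096,0.0088,0,0,0,0,0,0.0116,0.0061,0,0,0,0,0],
)

```text
clock: 21.45
position: [0.5913, -0.1922, 0.3026]
tcp_rot: [[0.344, 0.939, -0.011], [0.939, -0.344, 0.0], [-0.004, -0.011, -1.0]]
contact_force: [-4.1, -0.3, 7.9]
grip_width: 0.0209
```

Run:
```python
from c import *
chk(); print(g())
circ((.5545,-.157),.0495,np.arange(335,335+15*22,15),(.5928,-.1891,.301))
```

```text
t 21.45 p [ 0.5913 -0.1922  0.3026] r 0.0509 ang -43.7 Frad -2.7 Ftan(ccw) -3.0 Fz 7.9 w 0.0209 q [ 0.2893  0.5745 -0.0188  1.5056  0.0147  1.0726 -0.0848]
(array([ 0.5907, -0.1922,  0.2486]), np.float64(-44.20709292063114))
[ 0.0127, 0.0024, 0, 0, 0, 0, 0, 0.013, -0.0006, 0, 0, 0, 0, 0, 0.0123, -0.0039, 0, 0, 0, 0, 0, 0.0109, -0.0069, 0, 0, 0, 0, 0, 0.0087, -0.0095, 0, 0, 0, 0, 0 ]
[ 0.006, -0.0115, 0, 0, 0, 0, 0, 0.0028, -0.0126, 0, 0, 0, 0, 0, -0.0005, -0.0129, 0, 0, 0, 0, 0, -0.0039, -0.0123, 0, 0, 0, 0, 0, -0.0069, -0.0109, 0, 0, 0, 0, 0 ]
[ -0.0095, -0.0088, 0, 0, 0, 0, 0, -0.0115, -0.006, 0, 0, 0, 0, 0, -0.0126, -0.0028, 0, 0, 0, 0, 0, -0.0129, 0.0006, 0, 0, 0, 0, 0, -0.0124, 0.0039, 0, 0, 0, 0, 0 ]
[ -0.0109, 0.0069, 0, 0, 0, 0, 0, -0.0087, 0.0095, 0, 0, 0, 0, 0, -0.006, 0.0115, 0, 0, 0, 0, 0, -0.0028, 0.0126, 0, 0, 0, 0, 0, 0.0006, 0.0129, 0, 0, 0, 0, 0 ]
[ 0.0038, 0.0123, 0, 0, 0, 0, 0, 0.007, 0.0109, 0, 0, 0, 0, 0 ]
cmd end [0.5714, -0.2035, 0.301]
```

Request:
play_rows(
  increments=[0.0127,0.0024,-0.0005,0,0,0,0,0.013,-0.0006,-0.0005,0,0,0,0,0.0123,-0.0039,0,0,0,0,0,0.0109,-0.0069,0,0,0,0,0,0.0087,-0.0095,0,0,0,0,0],
)

```text
clock: 22.08
position: [0.5958, -0.1286, 0.3032]
tcp_rot: [[0.341, 0.94, -0.005], [0.94, -0.341, 0.002], [0.0, -0.005, -1.0]]
contact_force: [0.4, -3.4, 5.1]
grip_width: 0.0208
```

Request:
play_rows(
  increments=[0.006,-0.0115,0,0,0,0,0,0.0028,-0.0126,0,0,0,0,0,-0.0005,-0.0129,0,0,0,0,0,-0.0039,-0.0123,0,0,0,0,0,-0.0069,-0.0109,0,0,0,0,0],
)

```text
clock: 22.7
position: [0.5385, -0.1096, 0.3036]
tcp_rot: [[0.34, 0.94, -0.003], [0.94, -0.34, 0.004], [0.003, -0.004, -1.0]]
contact_force: [3.9, -0.9, 4.9]
grip_width: 0.0209
```

Run:
```python
from c import *
chk(); print(g())
```

```text
t 22.7 p [ 0.5385 -0.1096  0.3036] r 0.0500 ang 108.7 Frad -2.1 Ftan(ccw) -3.4 Fz 4.9 w 0.0209 q [ 0.1832  0.4595 -0.0306  1.7163  0.0118  0.9697 -0.1979]
(array([ 0.5383, -0.1094,  0.2496]), np.float64(108.78839923056626))
```

Request:
play_rows(
  increments=[-0.0095,-0.0088,-0.0004,0,0,0,0,-0.0115,-0.006,-0.0004,0,0,0,0,-0.0126,-0.0028,0,0,0,0,0,-0.0129,0.0006,0,0,0,0,0,-0.0124,0.0039,0,0,0,0,0],
)

```text
clock: 23.32
position: [0.5043, -0.1608, 0.3039]
tcp_rot: [[0.341, 0.94, -0.01], [0.94, -0.341, 0.006], [0.003, -0.011, -1.0]]
contact_force: [0.1, 3.6, 7.1]
grip_width: 0.0209
```

Request:
play_rows(
  increments=[-0.0109,0.0069,0,0,0,0,0,-0.0087,0.0095,0,0,0,0,0,-0.006,0.0115,0,0,0,0,0,-0.0028,0.0126,0,0,0,0,0,0.0006,0.0129,0,0,0,0,0],
)

```text
clock: 23.95
position: [0.5437, -0.207, 0.3037]
tcp_rot: [[0.343, 0.939, -0.014], [0.939, -0.343, 0.005], [-0.0, -0.014, -1.0]]
contact_force: [-3.8, 2.1, 10.6]
grip_width: 0.0211
```

Request:
play_rows(
  increments=[0.0038,0.0123,0,0,0,0,0,0.007,0.0109,0,0,0,0,0],
)

```text
clock: 24.2
position: [0.5692, -0.2059, 0.3038]
tcp_rot: [[0.344, 0.939, -0.013], [0.939, -0.344, 0.002], [-0.003, -0.013, -1.0]]
contact_force: [-3.5, -0.8, 11.5]
grip_width: 0.0207
```

Run:
```python
from c import *
chk(); print(g())
circ((.5545,-.157),.0495,[662,674,686,695,697],(.5714,-.2035,.303))
```

```text
t 24.2 p [ 0.5692 -0.2059  0.3038] r 0.0511 ang -73.3 Frad -0.2 Ftan(ccw) -3.6 Fz 11.5 w 0.0207 q [ 0.3171  0.5483 -0.0111  1.5519  0.0089  1.0548 -0.0481]
(array([ 0.5685, -0.2058,  0.2498]), np.float64(-74.04050746282668))
[ 0.0074, 0.0072, 0, 0, 0, 0, 0, 0.0088, 0.0055, 0, 0, 0, 0, 0, 0.0097, 0.0036, 0, 0, 0, 0, 0, 0.0077, 0.0013, 0, 0, 0, 0, 0, 0.0017, 0.0001, 0, 0, 0, 0, 0 ]
cmd end [0.6001, -0.1764, 0.303]
```

Request:
play_rows(
  increments=[0.0074,0.0072,-0.0007,0,0,0,0,0.0088,0.0055,-0.0007,0,0,0,0,0.0097,0.0036,-0.0006,0,0,0,0,0.0077,0.0013,0,0,0,0,0,0,0,0,0,0,0,0],
)

```text
clock: 24.82
position: [0.5998, -0.1784, 0.3047]
tcp_rot: [[0.341, 0.94, -0.007], [0.94, -0.341, 0.003], [0.0, -0.008, -1.0]]
contact_force: [2.4, -3.6, 3.0]
grip_width: 0.021
```

```bash
cat > f.py <<'E'
from c import *
# circle fit of handle points recorded at call ends: p + .054 z
D=[(.5259,-.1988,-.005,.002),(.5045,-.1622,-.007,.002),(.5058,-.1449,-.008,.001),(.5128,-.1294,-.01,.001),(.5318,-.1125,-.013,.002),(.5483,-.1075,-.014,.003),(.5671,-.1087,-.011,.004),(.5834,-.1163,-.01,.004),(.5957,-.1287,-.009,.004),(.603,-.1445,-.009,.004),(.6046,-.1618,-.007,.004),(.6033,-.1691,-.008,-.002),(.6023,-.1432,-.004,-.002),(.5512,-.1074,-.002,.002),(.5052,-.1479,-.007,.005),(.5329,-.2034,-.008,.004),(.5913,-.1922,-.011,0),(.5958,-.1286,-.005,.002),(.5385,-.1096,-.003,.004),(.5043,-.1608,-.01,.006),(.5437,-.207,-.014,.005),(.5692,-.2059,-.013,.002)]
D=np.array(D);X=D[:,:2]+.054*D[:,2:]
A=np.c_[2*X,np.ones(len(X))];s=np.linalg.lstsq(A,(X**2).sum(1),rcond=None)[0];C=s[:2];r=np.sqrt(s[2]+C@C)
print("fit",C,r,"res",np.round(np.linalg.norm(X-C,axis=1)-r,4))
an=lambda q:np.degrees(np.arctan2(q[1]-C[1],q[0]-C[0]))
print("shut",an((.5999,-.1769)),an((.5997,-.1773)),"p-only",an((.5997,-.1779)))
E
python3 - <<'E'
from f import *
q,_=g();print("now",q,an(q)); chk()
E
```

```text
fit [ 0.5541 -0.1574] 0.05036479861845641 res [-0.0003 -0.0002 -0.0001 -0.      0.0002  0.0001  0.0001  0.     -0.0001
 -0.0002 -0.     -0.0001 -0.0003 -0.0001 -0.0002  0.0002  0.0002  0.0002
  0.0002  0.      0.0002  0.0001]
shut -23.02148017045864 -23.535175708171924 p-only -24.165184550808238
now [ 0.5994 -0.1783  0.2507] -24.679264231910572
t 24.825 p [ 0.5998 -0.1784  0.3047] r 0.0501 ang -25.3 Frad 3.8 Ftan(ccw) -2.2 Fz 3.0 w 0.0210 q [ 0.263   0.5779 -0.0143  1.4926  0.0078  1.0789 -0.1007]
```

Request:
play_rows(
  increments=[0.0018,0.0001,0,0,0,0,0,0,0,0,0,0,0,0,0,0,0,0,0,0,0],
)

```text
clock: 25.2
position: [0.6004, -0.1769, 0.3048]
tcp_rot: [[0.342, 0.94, -0.007], [0.94, -0.342, 0.003], [0.0, -0.008, -1.0]]
contact_force: [1.6, -3.7, 1.2]
grip_width: 0.0212
```

Run:
```python
from f import *
q,_=g();print("now",q,an(q)); chk()
c=env.camera("scene");crop(c,220,90,140,140,4,"s18")
t=env.camera("top");crop(t,150,125,170,130,4.5,"t18");
```

```text
fit [ 0.5541 -0.1574] 0.05036479861845641 res [-0.0003 -0.0002 -0.0001 -0.      0.0002  0.0001  0.0001  0.     -0.0001
 -0.0002 -0.     -0.0001 -0.0003 -0.0001 -0.0002  0.0002  0.0002  0.0002
  0.0002  0.      0.0002  0.0001]
shut -23.02148017045864 -23.535175708171924 p-only -24.165184550808238
now [ 0.6    -0.1768  0.2508] -22.847146175020583
t 25.2 p [ 0.6004 -0.1769  0.3048] r 0.0500 ang -23.5 Frad 2.9 Ftan(ccw) -2.8 Fz 1.2 w 0.0212 q [ 0.2604  0.5781 -0.0142  1.492   0.0077  1.0793 -0.1038]
```

View pics/s18.png

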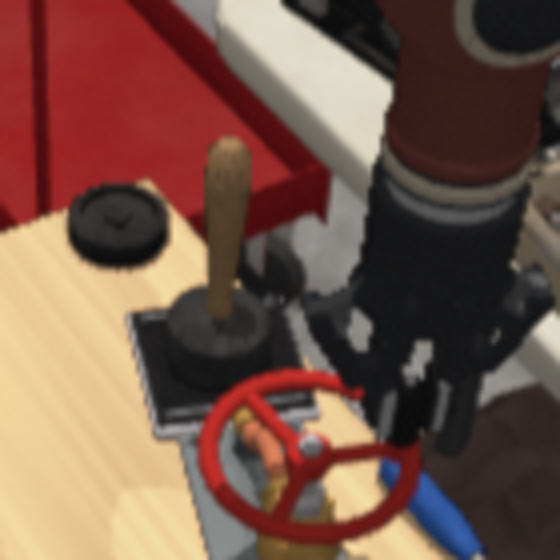

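View pics/t18.png

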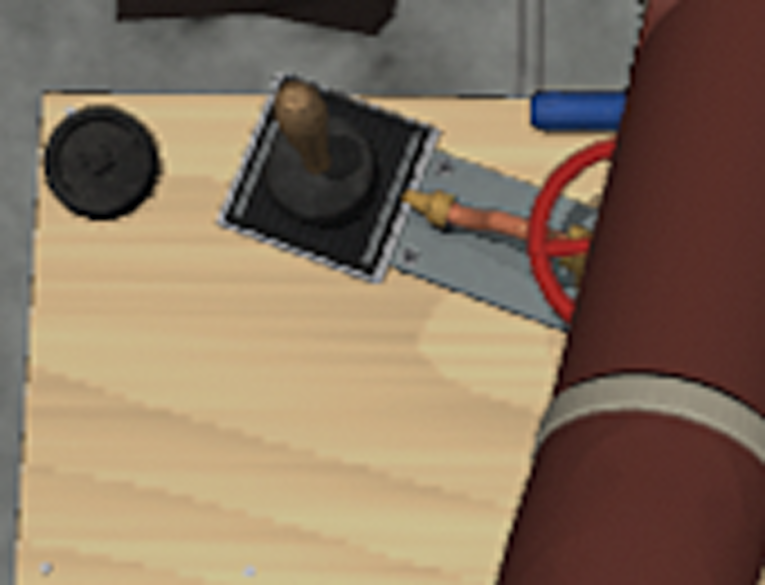

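Run:
```python
from h import *
t=env.camera("top");c=env.camera("scene");th=np.radians(np.arange(0,360,5))
for z in(.084,.10,.12):
    P_=np.c_[.6185+.036*np.cos(th),.033+.036*np.sin(th),np.full(72,z)]
    q=(proj(t,P_)-[150,125])*4.5; print(z,q.min(0),q.max(0))
    q=(proj(c,P_+[.003,0,0])-[220,90])*4; print("  sc",q.min(0),q.max(0))
print((proj(t,[.6185,.033,.266])-[150,125])*4.5,(proj(c,[.6215,.033,.266])-[220,90])*4)
im=cv2.resize(t["img"][140:190,195:250],None,fx=11,fy=11,interpolation=cv2.INTER_CUBIC);im=np.clip(im.astype(float)*2.5,0,255).astype(np.uint8)
for z,col in((.084,(0,255,0)),(.12,(0,0,255))):
    P_=np.c_[.6185+.036*np.cos(th),.033+.036*np.sin(th),np.full(72,z)]
    cv2.polylines(im,[np.int32((proj(t,P_)-[195,140]+.5)*11)],True,col,1)
cv2.imwrite("pics/t19.png",im)
```

```text
0.084 [269.6984 118.6347] [380.2006 226.4034]
  sc [163.2184 313.4588] [270.5142 391.0707]
0.1 [266.9587 112.0485] [378.9549 221.2134]
  sc [163.8273 296.777 ] [272.1524 374.4758]
0.12 [263.4279 103.5619] [377.3495 214.5237]
  sc [164.605  275.4788] [274.2449 353.2706]
[[298.5263  94.2037]] [[231.0371 141.2624]]
```

View pics/t19.png

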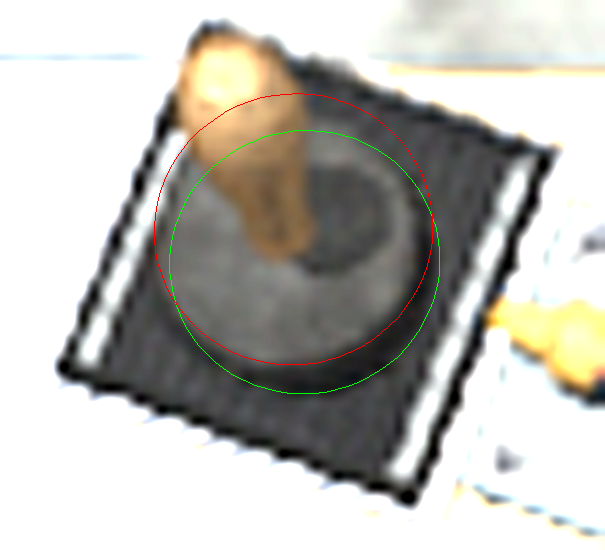

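Request:
play_rows(
  increments=[0,0,0,0,0,0,0,0,0,0,0,0,0,0,0,0,0,0,0,0,0,0,0,0,0,0,0,0],
)

```text
clock: 25.9
position: [0.6004, -0.1767, 0.3049]
tcp_rot: [[0.341, 0.94, -0.007], [0.94, -0.341, 0.003], [0.0, -0.008, -1.0]]
contact_force: [0.9, -3.4, -1.0]
grip_width: 0.0214
```

Run:
```python
from f import *
q,_=g();print("now",q,an(q)); chk(); print(env.hand_in())
```

```text
fit [ 0.5541 -0.1574] 0.05036479861845641 res [-0.0003 -0.0002 -0.0001 -0.      0.0002  0.0001  0.0001  0.     -0.0001
 -0.0002 -0.     -0.0001 -0.0003 -0.0001 -0.0002  0.0002  0.0002  0.0002
  0.0002  0.      0.0002  0.0001]
shut -23.02148017045864 -23.535175708171924 p-only -24.165184550808238
now [ 0.6001 -0.1765  0.2509] -22.54401902679923
t 25.9 p [ 0.6004 -0.1767  0.3049] r 0.0500 ang -23.2 Frad 2.1 Ftan(ccw) -2.8 Fz -1.0 w 0.0214 q [ 0.2602  0.578  -0.0144  1.4918  0.0076  1.0796 -0.1038]
the job is handed in; nothing more can be done
None
```

The job is handed in at 25.9 s. The lapping tool stands released on the pad, and the valve is set two turns open with the gripper still holding the crank handle. No verdict came back.

- **Lapping tool:** I gripped it by the handle and turned it up to about 10° from upright. I set it on the pad at that angle and let go, and it settled upright. The last top picture shows its foot within about 2 mm of the pad's centre.
- **Valve wheel:** I turned it clockwise about 0.86 of a turn until it met the stop, where the handle force rose from about 3 N to 15–18 N. After about 0.6 s there I backed it off two turns. The handle sits at −22.5° now, against −23.0° to −23.5° at the stop. That puts the setting within about 1° of two turns.
- **Other tools:** I saw no contact with them. I did not measure their positions again at the end, and the arm hid some of them in the last pictures.
- **Checks that disagreed:**
  - The two cameras differed by about 4–5 mm in x, so I corrected for that with the gripper's known position.
  - While setting the tool down, joint 5 read −1.3605 rad, slightly past its listed limit of −1.36, and joint 6 came within 0.004 rad of its limit. Readings are noisy and I backed off straight away, but that could count as passing a joint range.

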